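# File an unmarked spacer plate in the slot rack

## Robot

A 6-joint arm with a two-finger parallel gripper is mounted at the origin on the work surface. World frame = base frame: x ahead of the robot, y to its left, z up, the work surface at z = 0. Lengths are in m, angles in degrees, forces in N, time in s.
With the tool pointing down it reaches from about 0.375 to 0.9 m from the base axis. Payload 3.1 kg.
Tool frame: the origin (TCP) lies at the very end of the fingers, on their centre line; the grasp point (between the pads) lies 19 mm behind it (bot.grip_point_offset is the distance from the TCP to the grasp point, in m); z points along the fingers, x is the direction in which the jaws open and shut, and the axes are right-handed (so a half turn about z gives the same grasp; the last joint's range is limited). The gripper opens to 87 mm and grips with 3 to 60 N. Pads are 19 mm wide; open, the fingers measure 117 mm over their backs; the gripper's body (75 mm by 190 mm) begins 51 mm behind the grasp point.
Start: joints at [-10.227, 30.224, 82.088, -0, 67.689, -10.227], TCP at [0.625, 0, 0.223] pointing down, gripper open.
Joint ranges: [-176.69, 176.69], [-43.24, 126.21], [12.49, 139.97], [-82, 262], [0, 151.66], [-163.58, 163.58]. Speed limits (degrees/s): [159.86, 159.86, 180, 180, 180, 180].

## Interface

Orientations are given as a 3x3 rotation matrix whose columns are the frame's x, y, z axes.
In Python, from rig import bot, capture, recognise, place_of gives the robot as it stands.
- The arm moves only by the tool send_rows, never from a script. Its argument "motion" is a list of rows, each a list of 2 entries, a list of its own where there are three numbers: the shift along the tool's x, y, z in mm, then the turn about the tool's z in rad. A call has exactly 5 rows; each row shifts and turns the pose as measured when the row begins, along the tool's axes as they then stand; what a row does not reach is not made up. A row lasts 1/12 s, in which the tool goes at most 41.7 mm and 7.16 degrees, less where a joint would pass 70% of its speed; a pose out of reach is approached as far as the arm can. A call with a gripper value outside its range is refused whole. "gripper" is the closure, from 0 (fully open) to 1 (shut), set as the call begins (left out, the last holds). The fingers move at their own pace and stop on an object; the grip force is fixed at half the most. Time passes only in rows, so rows that do not move let the fingers close, or fill a call up. It gives the time, the measured TCP pose, the force and the opening at its end, in the units of the state.
- bot.read_state(): the state, without advancing time (a new reading comes with each control period).
- capture(name): name is "scene" or "side" or "wrist"; returns a dict with "image" (384x512x3 uint8, blue, green, red), "fx", "fy", "cx", "cy" (pixels), "rvec" (rotation vector, rad) and "tvec" (3), from world to camera coordinates, as OpenCV has them. Camera axes: x right, y down, z forward; pixel columns grow to the right and rows downward; lengths in m; the calibration is good to about 2 mm. A picture is of the moment at which its call begins. There is no depth.
- bot.hand_in(): hands the job in, once; it reports no verdict.
Trained networks look in the newest picture that a camera, given by its name, has taken for a name from the list of things; names that differ only in an ending like _2 or _b are one class to them, and where a whole thing is asked for, a point or a joint stands for the part that bears it (a point fixed in the world has none). Each returns a list of dicts, best first, with "p" (0 to 1); they miss things now and then, are a little off and sometimes report something else, mostly with a low value. They report only what shows in the picture. A call takes as long as a camera call. They do not tell look-alikes from the thing itself.
- recognise(camera, target): "xy" ([column, row] in pixels, amid what is visible of it).
- place_of(camera, target): "xy" ([column, row] in pixels: a listed point, or the origin of a listed thing).
The state is a dict: "time_s": time; "joint_positions": joint angles; "qvel": joint speeds; "tau": joint torques, N m; "position": TCP position; "tcp_rot": TCP orientation; "force": force on the tool from outside, world axes, zero at the start; "moment": the same for the moment, N m; "opening": opening from 0.0 (shut) to 1.0 (fully open).
Only numpy, scipy, OpenCV 4.12 (cv2) and the standard library are available. Lean on these libraries where they do the work, as an engineer would, in place of code of your own. Each camera call takes 0.05 s, during which the arm holds its last target.

## Task

Take the spacer plate out of the single bay that stands apart on the parking stand and find where it belongs in the grey slot rack: starting at the narrow end, set its lower edge on one slot after another until the first one accepts it, and push it in there fully home and let go. Feel for it gently, never force it into a slot that is too tight, and leave the other two plates and everything else on the table where they are.

Things in the scene. Friction and masses are not known exactly. Their poses are not given: they have to be found in the camera images.
- rack: Bolted-down grey block 140 mm long (own y), 60 mm wide (x), 34 mm high, five slots cut through its full width, 24 mm deep, square rims: 6, 10, 14, 18, 22 mm wide from -y to +y, 10 mm ribs between. Each slot is 2 mm wider than its stock plate; the one before is 2 mm too tight. Bolting feet 18 mm long, 13 mm high at both ends. Origin: centre of underside, z up. Contact gives about 1 mm at 20 N.
- slot1 (a point): Centre of the mouth of the narrowest (6 mm) slot, level with the rack's top face; at y = -49 mm, z = 34 mm in the rack's frame. Slot runs along x, y points to the wider slots, z up; floor 24 mm below.
- slot2 (a point): Centre of the mouth of the second (10 mm) slot, level with the rack's top face; at y = -31 mm, z = 34 mm in the rack's frame. Slot runs along x, y points to the wider slots, z up; floor 24 mm below.
- slot3 (a point): Centre of the mouth of the third (14 mm) slot, level with the rack's top face; at y = -9 mm, z = 34 mm in the rack's frame. Slot runs along x, y points to the wider slots, z up; floor 24 mm below.
- slot4 (a point): Centre of the mouth of the fourth (18 mm) slot, level with the rack's top face; at y = 17 mm, z = 34 mm in the rack's frame. Slot runs along x, y points to the wider slots, z up; floor 24 mm below.
- slot5 (a point): Centre of the mouth of the widest (22 mm) slot, level with the rack's top face; at y = 47 mm, z = 34 mm in the rack's frame. Slot runs along x, y points to the wider slots, z up; floor 24 mm below.
- stand: Bolted-down aluminium base 74 (x) x 196 (y) x 6 mm; black walls on it, 50 mm long, 16 mm high, make three bays 25 mm wide in y: one by itself near the +y end (y = +62 mm), and a block of two (y = -8 and -60 mm). A plate stands upright in each, lower edge at z = 6 mm, thickness along the stand's y. Origin: centre of underside.
- return_bay (a point): Centre of the floor of the single bay that stands apart: the plate to be filed is the one that starts here (within 5 mm). Axes as the stand's.
- plate_k: Unmarked aluminium spacer plate 12, 16 or 20 mm thick (the three differ; which is which is not known). 60 mm wide (own x), thickness along own y, 50 mm high, square edges, 0.09 to 0.21 kg. On its upper edge, centred, a black grip tab 26 (x) x 12 (y) x 34 mm high, alike on all three. Origin: centre of its lower edge; z up. Starts upright; half a turn makes no difference.
- plate_m: Unmarked aluminium spacer plate 12, 16 or 20 mm thick (the three differ; which is which is not known). 60 mm wide (own x), thickness along own y, 50 mm high, square edges, 0.09 to 0.21 kg. On its upper edge, centred, a black grip tab 26 (x) x 12 (y) x 34 mm high, alike on all three. Origin: centre of its lower edge; z up. Starts upright; half a turn makes no difference.
- plate_p: Unmarked aluminium spacer plate 12, 16 or 20 mm thick (the three differ; which is which is not known). 60 mm wide (own x), thickness along own y, 50 mm high, square edges, 0.09 to 0.21 kg. On its upper edge, centred, a black grip tab 26 (x) x 12 (y) x 34 mm high, alike on all three. Origin: centre of its lower edge; z up. Starts upright; half a turn makes no difference.
- thumb_nut: Bystander: small brass thumb nut, 20 mm across, 18 mm high, standing between rack and stand. Origin: centre of its underside.
- post: Bystander: steel pedestal post, 78 mm high, foot 34 mm across, standing beyond the work. Origin: centre of its underside.
- fork: Bystander: flat black clamping fork, 82 x 34 x 9 mm, lying beyond the work.
- driver: Bystander: screwdriver with black handle, 170 mm long, lying beyond the work.
- vial: Bystander: small glass vial with white cap, 26 mm across, 52 mm high, standing on the robot's side. Origin: centre of its underside.
- mirror: Bystander: mirror in a square black mount with brass adjusters, 70 mm high, 62 mm wide, standing beyond the work. Origin: centre of its underside.
Things that resemble listed ones, but are neither listed nor needed, are in the scene too. Leave any green look-alike of the plate_m alone. What is shaped like the plate_p but purple is not meant.

How it is judged (in metres and radians):
On the way, in this order (a step that is already met when the one before it is completed fails the run):
1. the plate has been taken out of the single bay (horizontal distance between each of plate_k, plate_m, plate_p and return_bay above 0.03 m), for 0.1 s.
2. the plate's lower edge has been set on the mouth of the narrowest slot (((y of plate_k in the frame of slot1 between -0.005 and 0.005 m and x of plate_k in the frame of slot1 between -0.02 and 0.02 m and z of plate_k in the frame of slot1 between -0.002 and 0.003 m and contact force between plate_k and rack above 0.3 N) or (y of plate_m in the frame of slot1 between -0.005 and 0.005 m and x of plate_m in the frame of slot1 between -0.02 and 0.02 m and z of plate_m in the frame of slot1 between -0.002 and 0.003 m and contact force between plate_m and rack above 0.3 N) or (y of plate_p in the frame of slot1 between -0.005 and 0.005 m and x of plate_p in the frame of slot1 between -0.02 and 0.02 m and z of plate_p in the frame of slot1 between -0.002 and 0.003 m and contact force between plate_p and rack above 0.3 N))), for 0.04 s.
3. the plate's lower edge has been set on the mouth of the slot just too narrow for it (((y of plate_k in the frame of slot3 between -0.005 and 0.005 m and x of plate_k in the frame of slot3 between -0.02 and 0.02 m and z of plate_k in the frame of slot3 between -0.002 and 0.003 m and contact force between plate_k and rack above 0.3 N) or (y of plate_m in the frame of slot4 between -0.005 and 0.005 m and x of plate_m in the frame of slot4 between -0.02 and 0.02 m and z of plate_m in the frame of slot4 between -0.002 and 0.003 m and contact force between plate_m and rack above 0.3 N) or (y of plate_p in the frame of slot2 between -0.005 and 0.005 m and x of plate_p in the frame of slot2 between -0.02 and 0.02 m and z of plate_p in the frame of slot2 between -0.002 and 0.003 m and contact force between plate_p and rack above 0.3 N))), for 0.04 s.
At the end, for the whole second after the job is handed in: The plate that started in the single bay rests in the narrowest slot that takes it, on the slot's floor (lower edge within 2 mm of it), within 10 mm of the middle of the slot's length, at rest and released; the other two plates are within 10 mm of where they started (all of step 1 and ((y of plate_k in the frame of slot4 between -0.003 and 0.003 m and x of plate_k in the frame of slot4 between -0.01 and 0.01 m and z of plate_k in the frame of slot4 between -0.03 and -0.022 m and linear speed of plate_k below 0.01 m/s and distance of each of plate_m, plate_p from where it was at the start of the episode below 0.01 m) or (y of plate_m in the frame of slot5 between -0.003 and 0.003 m and x of plate_m in the frame of slot5 between -0.01 and 0.01 m and z of plate_m in the frame of slot5 between -0.03 and -0.022 m and linear speed of plate_m below 0.01 m/s and distance of each of plate_k, plate_p from where it was at the start of the episode below 0.01 m) or (y of plate_p in the frame of slot3 between -0.003 and 0.003 m and x of plate_p in the frame of slot3 between -0.01 and 0.01 m and z of plate_p in the frame of slot3 between -0.03 and -0.022 m and linear speed of plate_p below 0.01 m/s and distance of each of plate_k, plate_m from where it was at the start of the episode below 0.01 m))); the robot touches nothing.
It fails at once if a plate is pressed against the rack with more than 40 N (contact force between any of plate_k, plate_m, plate_p and rack above 40 N).
It fails at once if a second plate is disturbed by more than 30 mm (distance of each of plate_k, plate_m from where it was at the start of the episode above 0.03 m or distance of each of plate_k, plate_p from where it was at the start of the episode above 0.03 m or distance of each of plate_m, plate_p from where it was at the start of the episode above 0.03 m).
It fails at once if a bystander is moved by more than 30 mm (distance of any of thumb_nut, post, fork, driver, vial, mirror from where it was at the start of the episode above 0.03 m).
It also fails if it takes over 67 s, if anything falls off the work surface, if the arm or the gripper's body presses on something with over 40 N, if the wrist force passes 120 N, or if a joint passes its speed limit or range.

## Working session

There is one attempt and no reset: what is moved stays moved. The work goes in short steps, Python scripts to look and compute and a tool call to move; the robot and the scene stay as the last step left them, time stands still between calls to the robot, and variables do not carry over. Pictures are saved under pics/ and viewed, and the job is handed in when it is done.

Besides the shell and the picture viewer there is one more tool, called after "Call:" as a command line: name --argument value ..., lists and objects as JSON in quotes. send_rows: Moves the arm, as the interface text tells. Its arguments: {"type":"object","properties":{"motion":{"type":"array","items":{"type":"array"}},"gripper":{"type":"number"}},"required":["motion"]}

```bash
ls; mkdir -p pics; python3 - <<'E'
from rig import bot, capture, recognise, place_of
import cv2
s=bot.read_state(); print(s['time_s'],s['position'],s['tcp_rot'],s['force'],s['opening'])
for n in ['scene','side','wrist']:
    c=capture(n); cv2.imwrite(f'pics/{n}0.png',c['image']); print(n,c['fx'],c['fy'],c['cx'],c['cy'],c['rvec'],c['tvec'])
    for t in ['rack','slot1','slot3','slot5','stand','return_bay','plate_k','plate_m','plate_p']:
        try: print(t,[( [round(float(v)) for v in d['xy']],round(d['p'],2)) for d in place_of(n,t)][:4])
        except Exception as e: print(t,e)
print(bot.read_state()['time_s'])
E
```

```text
pics
0.0 [6.24255294e-01 1.29516524e-04 2.21568122e-01] [[ 9.99997698e-01 -1.81197618e-05 -2.14556235e-03]
 [-1.74014687e-05 -9.99999944e-01  3.34799012e-04]
 [-2.14556830e-03 -3.34760905e-04 -9.99997642e-01]] [ 0.23877637 -1.07339153  0.75440808] 1.0023015312704389
scene 380.8678291129901 380.8678291129901 257.96296866413616 189.07713149244543 [ 1.23771335  2.0353284  -1.13371266] [ 0.25394656 -0.23911813  1.28831511]
rack [([340, 232], 0.8), ([204, 250], 0.55)]
slot1 [([341, 227], 0.97), ([348, 223], 0.96), ([326, 217], 0.82), ([322, 216], 0.7)]
slot3 [([341, 227], 0.97), ([348, 223], 0.96), ([326, 217], 0.82), ([322, 216], 0.7)]
slot5 [([341, 227], 0.97), ([348, 223], 0.96), ([326, 217], 0.82), ([322, 216], 0.7)]
stand [([196, 174], 0.85)]
return_bay [([215, 182], 0.64)]
plate_k [([194, 178], 0.89), ([224, 218], 0.74), ([210, 182], 0.72), ([219, 156], 0.62)]
plate_m [([194, 178], 0.89), ([224, 218], 0.74), ([210, 182], 0.72), ([219, 156], 0.62)]
plate_p [([194, 178], 0.89), ([224, 218], 0.74), ([210, 182], 0.72), ([219, 156], 0.62)]
side 346.6839115007317 346.6839115007317 252.355
[... 705 characters left out ...]
], 0.67)]
wrist 272.4263597792476 272.4263597792476 252.39156271567626 187.0828931662224 [-2.86437284e+00 -1.38089363e-03 -1.18025204e-03] [-0.62508766 -0.03427245  0.39021073]
rack []
slot1 [([237, 24], 0.8), ([233, 8], 0.57), ([336, 221], 0.42)]
slot3 [([237, 24], 0.8), ([233, 8], 0.57), ([336, 221], 0.42)]
slot5 [([237, 24], 0.8), ([233, 8], 0.57), ([336, 221], 0.42)]
stand [([193, 273], 0.61)]
return_bay [([202, 245], 0.56)]
plate_k [([200, 240], 0.79), ([264, 190], 0.79), ([196, 287], 0.71), ([237, 12], 0.27)]
plate_m [([200, 240], 0.79), ([264, 190], 0.79), ([196, 287], 0.71), ([237, 12], 0.27)]
plate_p [([200, 240], 0.79), ([264, 190], 0.79), ([196, 287], 0.71), ([237, 12], 0.27)]
1.5
```

```bash
python3 - <<'E'
import cv2
for n in ['scene','side','wrist']:
    i=cv2.imread(f'pics/{n}0.png'); cv2.imwrite(f'pics/{n}0b.png',cv2.resize(i,None,fx=1.5,fy=1.5,interpolation=cv2.INTER_CUBIC))
E
```

```text
(no output)
```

View pics/scene0b.png

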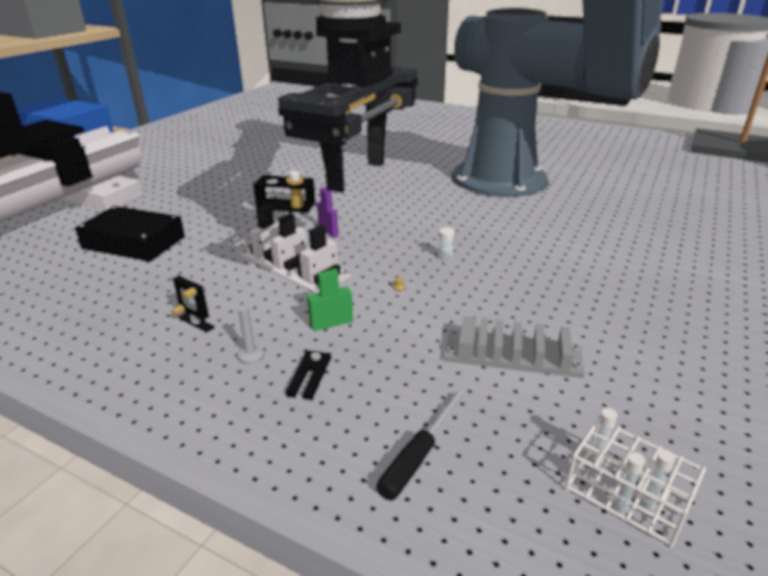

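View pics/side0b.png

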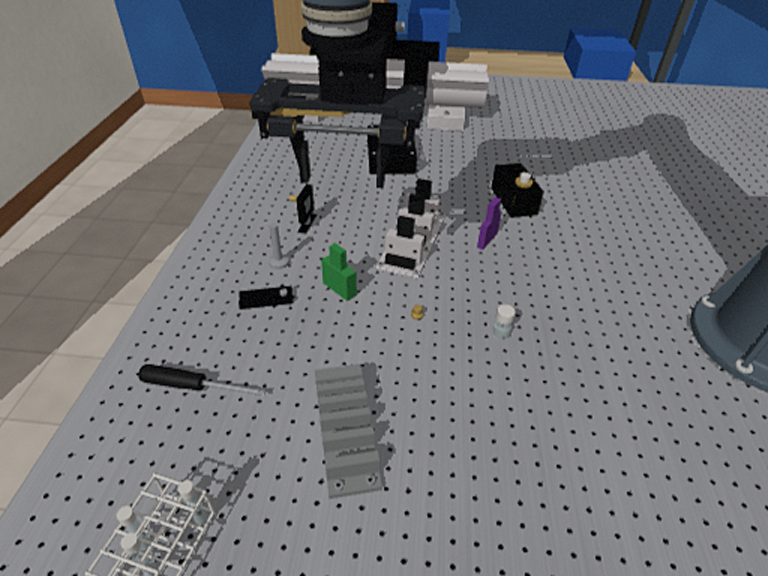

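View pics/wrist0b.png

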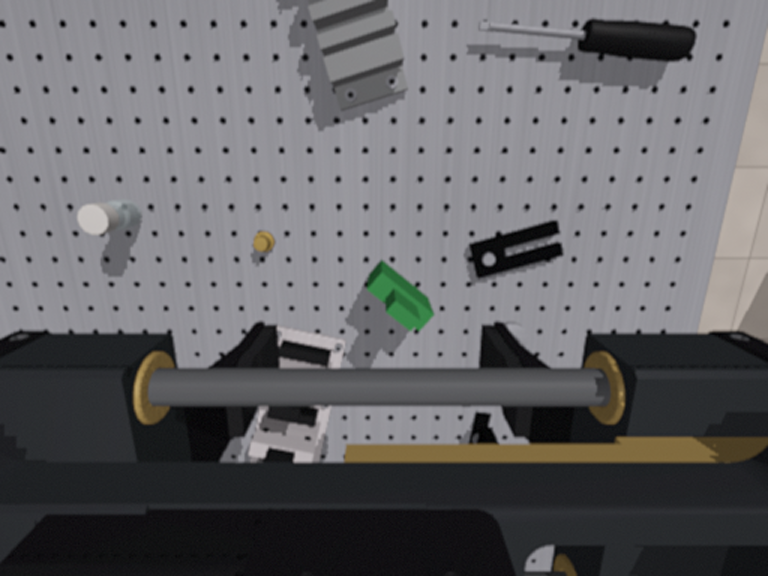

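```bash
cat > h.py <<'E'
from rig import bot, capture, recognise, place_of
import cv2, numpy as np
def cam(c):
    R=cv2.Rodrigues(np.array(c['rvec'],float))[0]; t=np.array(c['tvec'],float).reshape(3)
    K=np.array([[c['fx'],0,c['cx']],[0,c['fy'],c['cy']],[0,0,1.]]); return K,R,t
def ray(c,xy,z):
    K,R,t=cam(c); d=R.T@np.linalg.inv(K)@np.array([xy[0],xy[1],1.]); o=-R.T@t
    return o+d*(z-o[2])/d[2]
def proj(c,P):
    K,R,t=cam(c); q=(R@np.asarray(P,float).reshape(-1,3).T).T+t; q=q@K.T; return q[:,:2]/q[:,2:]
def rz(a): return np.array([[np.cos(a),-np.sin(a),0],[np.sin(a),np.cos(a),0],[0,0,1]])
def save(c,f,s=1.5): cv2.imwrite(f,cv2.resize(c['image'],None,fx=s,fy=s,interpolation=cv2.INTER_CUBIC))
S=dict(scene=dict(fx=380.8678,fy=380.8678,cx=257.963,cy=189.077,rvec=[1.23771335,2.0353284,-1.13371266],tvec=[0.25394656,-0.23911813,1.28831511]),
side=dict(fx=346.6839,fy=346.6839,cx=252.355,cy=190.0446,rvec=[0.15665346,-2.83919738,1.26644893],tvec=[0.57377745,0.0825585,0.76608831]),
wrist0=dict(fx=272.426,fy=272.426,cx=252.3916,cy=187.083,rvec=[-2.86437284,-1.38089363e-03,-1.18025204e-03],tvec=[-0.62508766,-0.03427245,0.39021073]))
E
python3 - <<'E'
from h import *
# scaled-image px /1.5
def p(n,x,y,z): print(n,x,y,np.round(ray(S[n],(x/1.5,y/1.5),z),4))
print('rack foot corners side'); p('side',331,497,.013);p('side',383,489,.013);p('side',316,368,.013); p('side',368,365,.013)
print('rack foot wrist');p('wrist0',407,88,.013);p('wrist0',343,110,.013)
print('rack scene');p('scene',443,348,.013);p('scene',583,362,.013)
print('stand');p('wrist0',279,328,.006);p('wrist0',345,342,.006)
p('scene',345,275,.006)
p('side',380,272,.006);p('side',432,275,.006)
for n,x,y in [('side',272,176),('scene',215,182),('wrist0',200,240)]: p(n,x*1.5,y*1.5,.006)
for n,x,y in [('side',405,219),('scene',318,229)]: p(n,x,y,.09)
print('nut'); p('side',417,312,.018);p('wrist0',262,240,.018)
print('vial'); p('side',505,310,.052)
for n in ['side','scene','wrist0']: 
  K,R,t=cam(S[n]); print(n,-R.T@t)
E
```

```text
rack foot corners side
side 331 497 [0.597  0.3106 0.013 ]
side 383 489 [0.5414 0.2952 0.013 ]
side 316 368 [0.6476 0.1364 0.013 ]
side 368 365 [0.5787 0.1232 0.013 ]
rack foot wrist
wrist0 407 88 [0.6487 0.1358 0.013 ]
wrist0 343 110 [0.5948 0.1187 0.013 ]
rack scene
scene 443 348 [0.6418 0.1316 0.013 ]
scene 583 362 [0.5873 0.2999 0.013 ]
stand
wrist0 279 328 [ 0.5259 -0.0826  0.006 ]
wrist0 345 342 [ 0.5913 -0.0977  0.006 ]
scene 345 275 [ 0.5317 -0.0849  0.006 ]
side 380 272 [ 0.5829 -0.0799  0.006 ]
side 432 275 [ 0.4971 -0.0827  0.006 ]
side 408.0 264.0 [ 0.5381 -0.1062  0.006 ]
scene 322.5 273.0 [ 0.5429 -0.1207  0.006 ]
wrist0 300.0 360.0 [ 0.545  -0.1177  0.006 ]
side 405 219 [ 0.5479 -0.1161  0.09  ]
scene 318 229 [ 0.5514 -0.1167  0.09  ]
nut
side 417 312 [0.5176 0.0187 0.018 ]
wrist0 262 240 [0.5192 0.0083 0.018 ]
vial
side 505 310 [0.395  0.0344 0.052 ]
side [0.52575741 0.57192484 0.56516271]
scene [1.19715366 0.34212544 0.48082789]
wrist0 [0.6247488  0.07449129 0.38511502]
```

Call:
send_rows --motion '[[[-12,40,0],0],[[-12,40,0],0],[[-12,40,0],0],[[-12,40,0],0],[[-12,40,0],0]]'

```text
time_s: 1.92
position: [0.5677, -0.1954, 0.2223]
tcp_rot: [[1.0, 0.017, 0.004], [0.017, -1.0, 0.003], [0.004, -0.003, -1.0]]
force: [1.4, -0.5, 0.4]
opening: 1.003
```

Call:
send_rows --motion '[[[0,30,0],0],[[0,20,0],0],[[0,0,0],0],[[0,0,0],0],[[0,0,0],0]]'

```text
time_s: 2.33
position: [0.5651, -0.2575, 0.2223]
tcp_rot: [[1.0, 0.005, 0.004], [0.005, -1.0, -0.0], [0.004, 0.0, -1.0]]
force: [0.8, -0.6, -0.6]
opening: 1.0
```

```bash
python3 - <<'E'
from h import *
import pickle
s=bot.read_state(); print(s['time_s'],s['position'])
c=capture('wrist'); save(c,'pics/w1.png'); pickle.dump(c,open('w1.pkl','wb'))
for t in ['return_bay','plate_k','stand']:
    for d in place_of('wrist',t): print(t,d['xy'],round(d['p'],2),np.round(ray(c,d['xy'],0 if t=='stand' else .006),4))
E
```

```text
2.3333 [ 0.56513088 -0.25749904  0.2223275 ]
return_bay [238.3, 63.1] 0.65 [ 0.5473 -0.1261  0.006 ]
return_bay [236.0, 55.7] 0.43 [ 0.5444 -0.1174  0.006 ]
plate_k [235.5, 56.6] 0.84 [ 0.5438 -0.1185  0.006 ]
plate_k [227.7, 116.9] 0.73 [ 0.5325 -0.1928  0.006 ]
plate_k [131.4, 120.7] 0.68 [ 0.4025 -0.1986  0.006 ]
plate_k [219.1, 153.9] 0.66 [ 0.5196 -0.243   0.006 ]
stand [229.1, 110.8] 0.98 [ 0.5341 -0.185   0.    ]
```

View pics/w1.png

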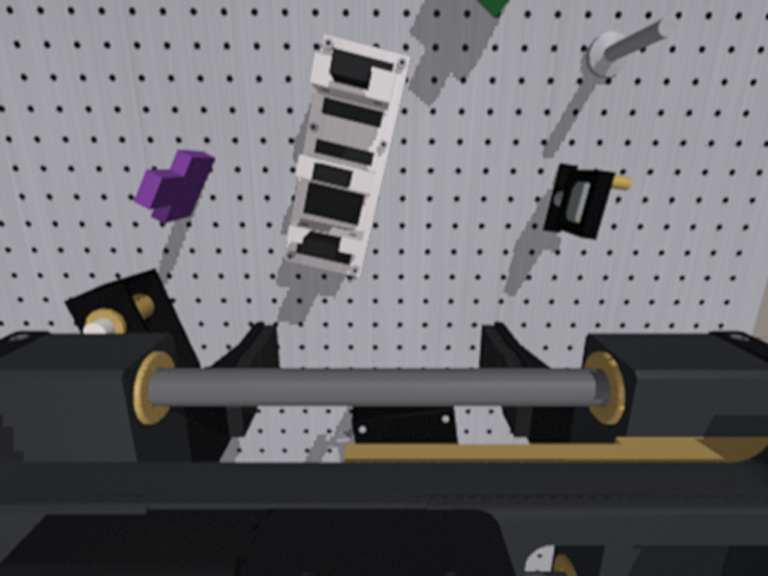

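```bash
python3 - <<'E'
from h import *
import pickle
c=pickle.load(open('w1.pkl','rb')); im=c['image'].copy()
big=cv2.resize(im,None,fx=4,fy=4,interpolation=cv2.INTER_CUBIC)
cv2.imwrite('pics/w1c.png',big[60:780,680:1160])
for x,y in [(325,37),(408,58),(357,276)]: print(ray(c,(x/1.5,y/1.5),.006))
E
```

```text
[ 0.52091258 -0.08254458  0.006     ]
[ 0.58969615 -0.09758928  0.006     ]
[ 0.54562234 -0.28642992  0.006     ]
```

View pics/w1c.png

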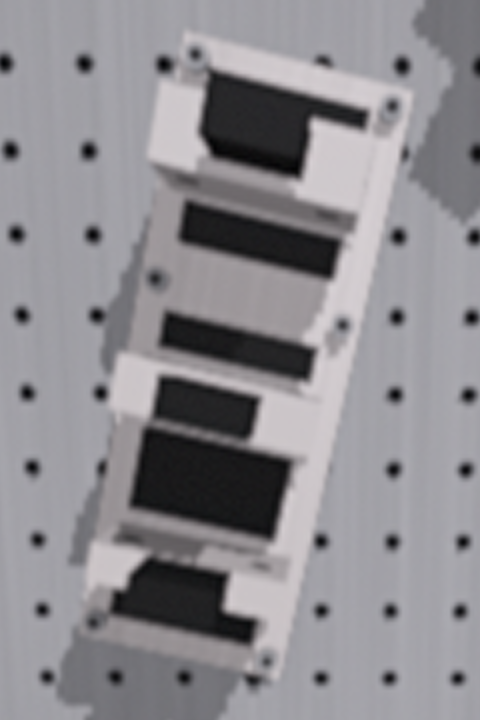

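```bash
cat >> h.py <<'E'
def boxpts(x0,x1,y0,y1,z0,z1): return np.array([[x,y,z] for z in (z0,z1) for x,y in ((x0,y0),(x1,y0),(x1,y1),(x0,y1))])
def draw(im,c,pts,x,y,z,a,col,s,off):
    P=(rz(a)@pts.T).T+[x,y,z]; q=proj(c,P)*s-np.array(off)+ (s-1)/2
    for i,j in [(0,1),(1,2),(2,3),(3,0),(4,5),(5,6),(6,7),(7,4),(0,4),(1,5),(2,6),(3,7)]:
        cv2.line(im,tuple(np.int32(np.round(q[i]*16))),tuple(np.int32(np.round(q[j]*16))),col,1,cv2.LINE_AA,4)
def plate(im,c,x,y,z,a,th,col,s,off):
    draw(im,c,boxpts(-.03,.03,-th/2,th/2,0,.05),x,y,z,a,col,s,off); draw(im,c,boxpts(-.013,.013,-.006,.006,.05,.084),x,y,z,a,col,s,off)
def stand(im,c,x,y,a,col,s,off): draw(im,c,boxpts(-.037,.037,-.098,.098,0,.006),x,y,0,a,col,s,off)
E
python3 - <<'E'
from h import *
import pickle
c=pickle.load(open('w1.pkl','rb'))
out=[]
for th in (.016,.020):
    big=cv2.resize(c['image'],None,fx=6,fy=6,interpolation=cv2.INTER_CUBIC)[40:640,1080:1480].copy()
    a=np.radians(-13)
    stand(big,c,.533,-.185,a,(0,255,0),6,(1080,40))
    plate(big,c,.5465,-.1245,.006,a,th,(0,0,255),6,(1080,40))
    out.append(big)
cv2.imwrite('pics/w1o.png',np.hstack(out))
E
```

```text
(no output)
```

View pics/w1o.png

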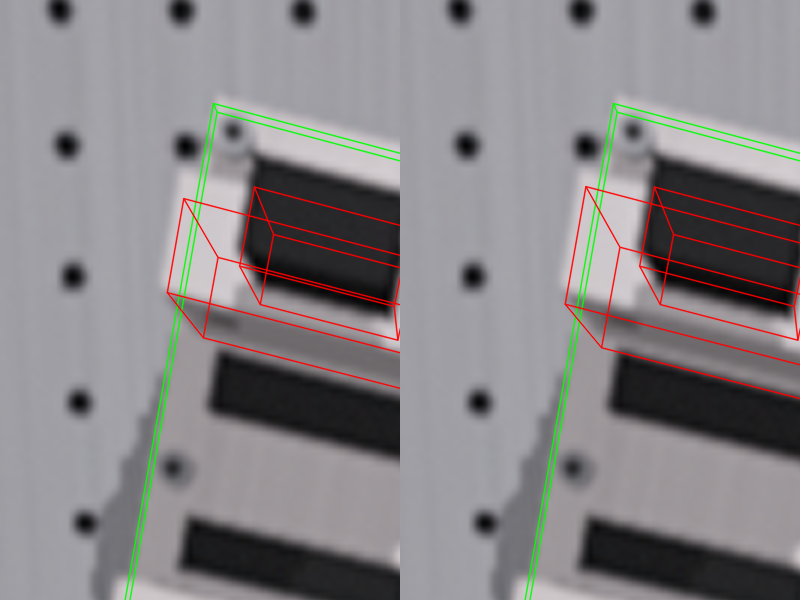

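```bash
python3 - <<'E'
from h import *
import pickle
c=pickle.load(open('w1.pkl','rb'))
out=[]
for th,x,y in ((.016,.5465,-.122),(.020,.5458,-.1232)):
    big=cv2.resize(c['image'],None,fx=6,fy=6,interpolation=cv2.INTER_CUBIC)[80:480,1230:1630].copy()
    big=np.clip(big.astype(float)*1.0,0,255).astype(np.uint8)
    raw=big.copy()
    a=np.radians(-13.5)
    plate(big,c,x,y,.006,a,th,(0,0,255),6,(1230,80))
    stand(big,c,.5317,-.185,np.radians(-13),(0,255,0),6,(1230,80))
    out.append(big)
cv2.imwrite('pics/w1p.png',np.hstack(out))
E
```

```text
(no output)
```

View pics/w1p.png

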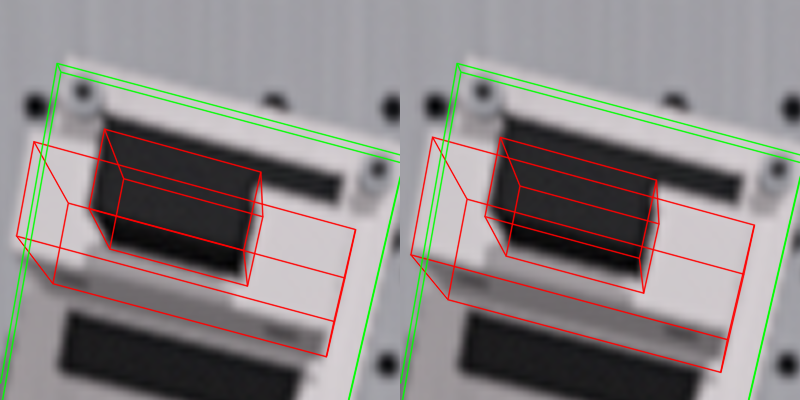

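Call:
send_rows --motion '[[[0,0,0],-0.122],[[0,0,0],-0.122],[[0,0,0],-0.122],[[0,0,0],-0.122],[[0,0,0],-0.122]]'

```text
time_s: 2.95
position: [0.5666, -0.2489, 0.2228]
tcp_rot: [[0.803, 0.595, 0.004], [0.595, -0.803, 0.001], [0.004, 0.001, -1.0]]
force: [1.1, -0.0, -0.7]
opening: 0.998
```

Call:
send_rows --motion '[[[0,0,0],-0.122],[[0,0,0],-0.122],[[0,0,0],-0.122],[[0,0,0],-0.122],[[0,0,0],-0.122]]'

```text
time_s: 3.37
position: [0.5678, -0.2413, 0.2232]
tcp_rot: [[0.303, 0.953, 0.003], [0.953, -0.303, 0.003], [0.004, 0.002, -1.0]]
force: [-0.3, -0.6, -0.4]
opening: 0.999
```

```bash
cat >> h.py <<'E'
def need(x,y,z,yaw):
    "tool-frame shift (mm) and turn (rad) to reach TCP pose; yaw=world angle (deg) of tool x"
    s=bot.read_state(); R=np.array(s['tcp_rot']); p=np.array(s['position'])
    d=R.T@(np.array([x,y,z])-p)*1000
    cy=np.degrees(np.arctan2(R[1,0],R[0,0])); t=-np.radians((yaw-cy+180)%360-180)
    print('t',round(s['time_s'],2),'pos',np.round(p,4),'yaw',round(cy,2),'tilt',np.round(np.degrees(R[:2,2]),2),'F',np.round(s['force'],2),'op',round(s['opening'],3),'q6',round(s['joint_positions'][5],1))
    print('shift mm',np.round(d,1),'turn',round(t,3))
E
python3 -c "
from h import *
need(.5467,-.1215,.15,76.5)"
```

```text
t 3.37 pos [ 0.5678 -0.2413  0.2232] yaw 72.36 tilt [0.17 0.17] F [-0.31 -0.57 -0.41] op 0.999 q6 -106.0
shift mm [107.5 -56.5  73.5] turn -0.072
```

Call:
send_rows --motion '[[[35,-18,10],-0.05],[[35,-18,10],-0.02],[[35,-18,10],0],[[0,0,0],0],[[0,0,0],0]]'

```text
time_s: 3.78
position: [0.5435, -0.1185, 0.193]
tcp_rot: [[0.222, 0.975, 0.007], [0.975, -0.222, 0.001], [0.002, 0.006, -1.0]]
force: [0.3, 0.4, 1.1]
opening: 1.0
```

```bash
python3 -c "
from h import *
import pickle
need(.5467,-.1215,.14,76.5)
c=capture('wrist'); save(c,'pics/w2.png'); pickle.dump(c,open('w2.pkl','wb'))
c=capture('side'); save(c,'pics/s2.png'); pickle.dump(c,open('s2.pkl','wb'))
c=capture('scene'); pickle.dump(c,open('c2.pkl','wb'))
"
```

```text
t 3.78 pos [ 0.5435 -0.1185  0.193 ] yaw 77.15 tilt [0.38 0.04] F [0.29 0.39 1.11] op 1.0 q6 -101.2
shift mm [-2.3  3.5 53. ] turn 0.011
```

View pics/w2.png

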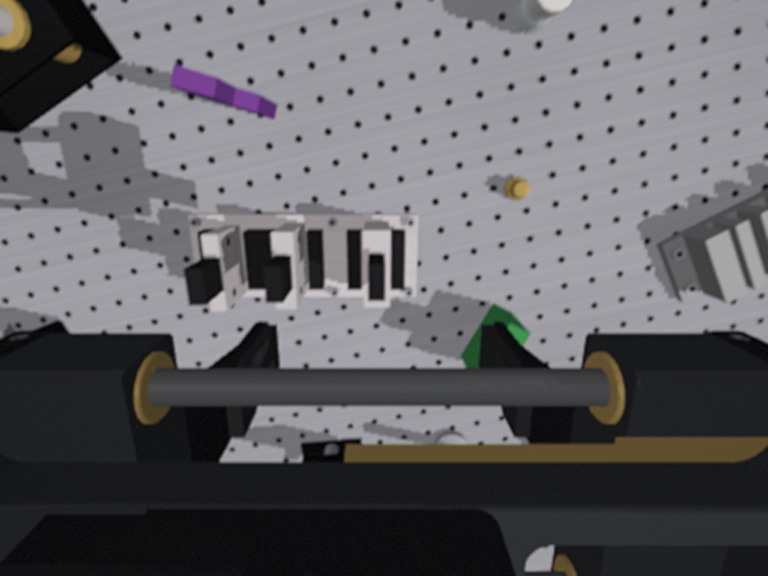

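View pics/s2.png

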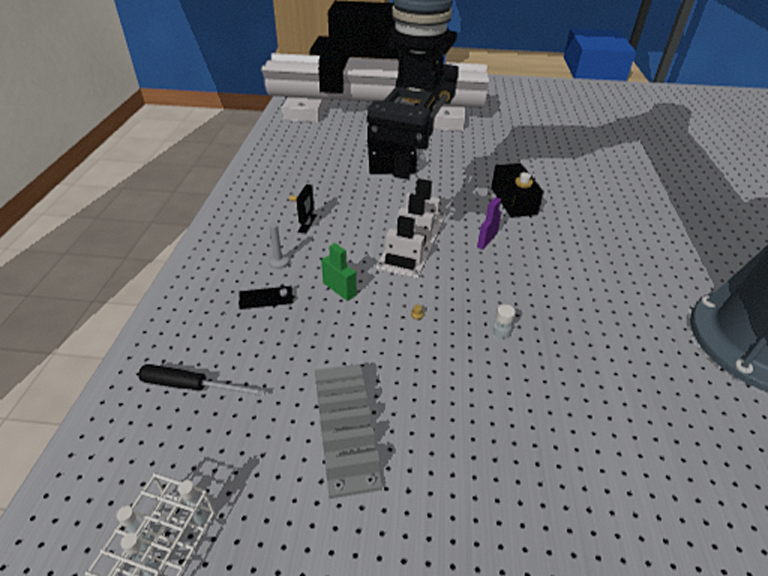

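```bash
python3 - <<'E'
from h import *
import pickle
c=pickle.load(open('w2.pkl','rb'))
out=[]
for th,x,y in ((.016,.5467,-.1215),(.020,.5467,-.1215)):
    o=(1280,760)
    raw=cv2.resize(c['image'],None,fx=6,fy=6,interpolation=cv2.INTER_CUBIC)[o[1]:o[1]+560,o[0]:o[0]+400]
    big=raw.copy()
    plate(big,c,x,y,.006,np.radians(-13.),th,(0,0,255),6,o)
    stand(big,c,.5317,-.185,np.radians(-13),(0,255,0),6,o)
    out.append(big)
cv2.imwrite('pics/w2p.png',np.hstack(out))
E
```

```text
(no output)
```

View pics/w2p.png

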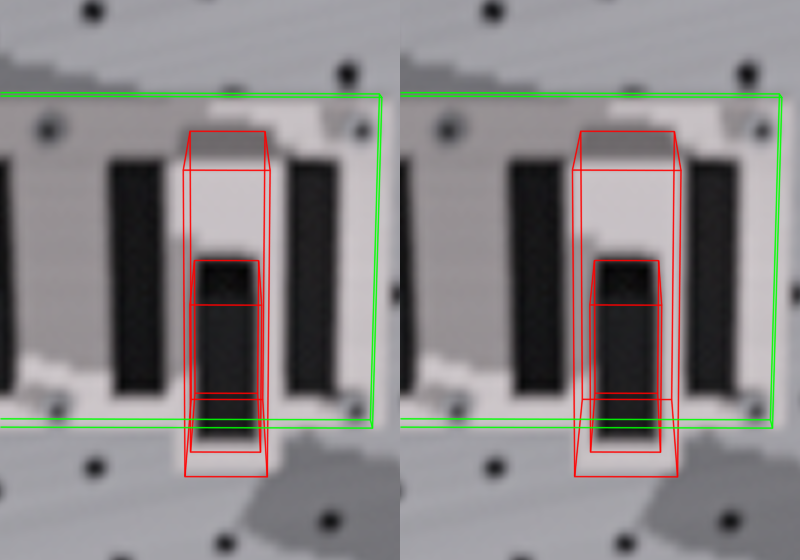

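Call:
send_rows --motion '[[[-2,2,25],0],[[-1,1,25],0],[[0,0,20],0],[[0,0,10],0],[[0,0,0],0]]'

```text
time_s: 4.35
position: [0.5548, -0.1322, 0.1148]
tcp_rot: [[0.23, 0.973, 0.022], [0.973, -0.23, -0.008], [-0.002, 0.024, -1.0]]
force: [-0.3, -0.7, -0.4]
opening: 1.0
```

```bash
python3 -c "
from h import *
import pickle
need(.5458,-.121,.060,77)
c=capture('side'); cv2.imwrite('pics/s3.png',cv2.resize(c['image'][80:200,200:360],None,fx=5,fy=5,interpolation=cv2.INTER_CUBIC))
c=capture('scene'); cv2.imwrite('pics/c3.png',cv2.resize(c['image'][90:210,130:290],None,fx=5,fy=5,interpolation=cv2.INTER_CUBIC))
"
```

```text
t 4.35 pos [ 0.5548 -0.1322  0.1148] yaw 76.71 tilt [ 1.28 -0.44] F [-0.33 -0.68 -0.43] op 1.0 q6 -101.5
shift mm [  9.  -12.7  54.5] turn -0.005
```

View pics/s3.png

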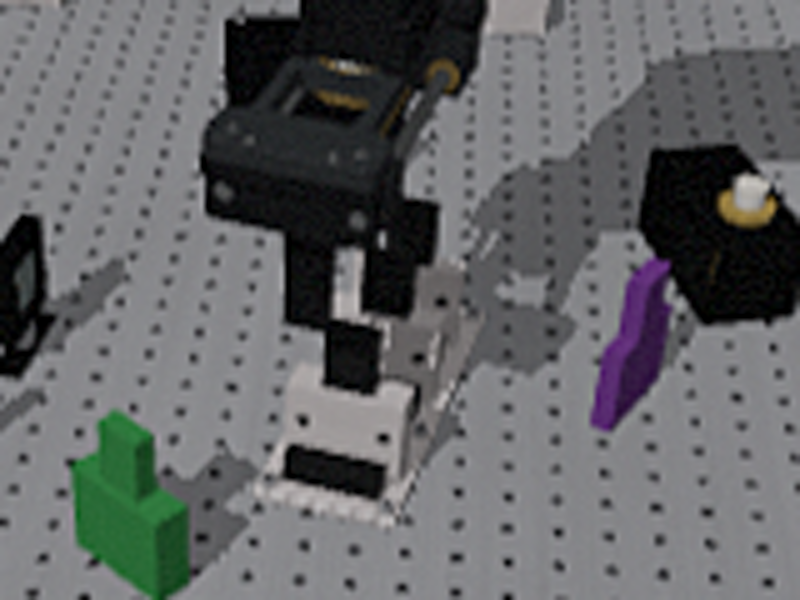

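View pics/c3.png

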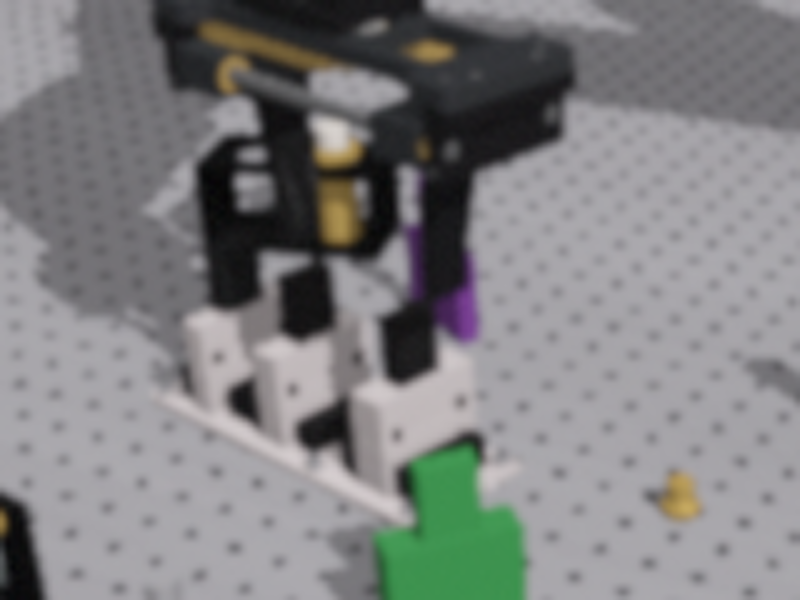

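Call:
send_rows --motion '[[[3,-4,0],0],[[3,-4,0],0],[[3,-4,0],0],[[0,0,0],0],[[0,0,0],0]]'

```text
time_s: 4.87
position: [0.5478, -0.1212, 0.1209]
tcp_rot: [[0.23, 0.973, 0.033], [0.973, -0.23, -0.012], [-0.004, 0.035, -0.999]]
force: [0.3, -0.5, 1.1]
opening: 0.999
```

```bash
python3 -c "
from h import *
need(.5458,-.121,.060,77)
"
```

```text
t 4.87 pos [ 0.5478 -0.1212  0.1209] yaw 76.69 tilt [ 1.89 -0.71] F [ 0.31 -0.47  1.09] op 0.999 q6 -100.8
shift mm [ 0.1 -4.1 60.8] turn -0.005
```

Call:
send_rows --motion '[[[0,0,0],0],[[0,0,0],0],[[0,0,0],0],[[0,0,0],0],[[0,0,0],0]]'

```text
time_s: 5.28
position: [0.5485, -0.1211, 0.1223]
tcp_rot: [[0.229, 0.973, 0.035], [0.973, -0.229, -0.013], [-0.005, 0.038, -0.999]]
force: [-0.1, -0.1, 0.1]
opening: 1.002
```

Call:
send_rows --motion '[[[0,0,4],0],[[0,0,4],0],[[0,0,4],0],[[0,0,4],0],[[0,0,4],0]]'

```text
time_s: 5.7
position: [0.5497, -0.1218, 0.1007]
tcp_rot: [[0.23, 0.973, 0.036], [0.973, -0.229, -0.014], [-0.005, 0.039, -0.999]]
force: [-0.2, -0.0, -0.0]
opening: 0.999
```

Call:
send_rows --motion '[[[0,0,-20],0],[[0,0,0],0],[[0,0,0],0],[[0,0,0],0],[[0,0,0],0]]'

```text
time_s: 6.12
position: [0.5472, -0.1209, 0.1168]
tcp_rot: [[0.23, 0.973, 0.03], [0.973, -0.23, -0.011], [-0.004, 0.032, -0.999]]
force: [-0.2, 0.3, -1.3]
opening: 1.0
```

Call:
send_rows --motion '[[[0,0,-40],0],[[0,0,0],0],[[0,0,0],0],[[0,0,0],0],[[0,0,0],0]]'

```text
time_s: 6.53
position: [0.5446, -0.1199, 0.1532]
tcp_rot: [[0.23, 0.973, 0.023], [0.973, -0.23, -0.008], [-0.003, 0.025, -1.0]]
force: [-0.5, -0.6, 0.5]
opening: 0.999
```

Call:
send_rows --motion '[[[0,0,8],0],[[0,0,8],0],[[0,0,8],0],[[0,0,8],0],[[0,0,8],0]]'

```text
time_s: 6.95
position: [0.5453, -0.1201, 0.1092]
tcp_rot: [[0.23, 0.973, 0.024], [0.973, -0.23, -0.008], [-0.003, 0.025, -1.0]]
force: [-0.9, 0.2, 0.2]
opening: 1.0
```

Call:
send_rows --motion '[[[0,0,-25],0],[[0,0,0],0],[[0,0,8],0],[[0,0,8],0],[[0,0,8],0]]'

```text
time_s: 7.37
position: [0.5428, -0.1192, 0.1027]
tcp_rot: [[0.23, 0.973, 0.016], [0.973, -0.23, -0.005], [-0.001, 0.016, -1.0]]
force: [-0.5, 0.1, -0.0]
opening: 1.001
```

Call:
send_rows --motion '[[[0,0,-25],0],[[0,0,0],0],[[0,0,8],0],[[0,0,8],0],[[0,0,8],0]]'

```text
time_s: 7.78
position: [0.5395, -0.1179, 0.0949]
tcp_rot: [[0.231, 0.973, 0.006], [0.973, -0.231, -0.001], [0.001, 0.006, -1.0]]
force: [-0.5, 0.1, 0.1]
opening: 0.996
```

Call:
send_rows --motion '[[[0,0,-25],0],[[0,0,0],0],[[0,0,8],0],[[0,0,8],0],[[0,0,8],0]]'

```text
time_s: 8.2
position: [0.5357, -0.1164, 0.0865]
tcp_rot: [[0.231, 0.973, -0.004], [0.973, -0.231, 0.004], [0.003, -0.005, -1.0]]
force: [0.2, 0.6, 0.4]
opening: 0.999
```

```bash
python3 -c "
from h import *
need(.5458,-.121,.060,77)
"
```

```text
t 8.2 pos [ 0.5357 -0.1164  0.0865] yaw 76.64 tilt [-0.23  0.24] F [0.24 0.64 0.44] op 0.999 q6 -100.8
shift mm [-2.3 11.  26.4] turn -0.006
```

Call:
send_rows --motion '[[[-0.5,3,4],-0.002],[[-0.5,3,4],-0.002],[[-0.5,3,4],-0.002],[[-0.5,2,4],0],[[0,0,4],0]]'

```text
time_s: 8.62
position: [0.5445, -0.1202, 0.0596]
tcp_rot: [[0.225, 0.974, -0.011], [0.974, -0.225, 0.007], [0.005, -0.012, -1.0]]
force: [0.7, -0.2, -0.7]
opening: 0.998
```

```bash
python3 -c "
from h import *
need(.5458,-.121,.060,77)
"
```

```text
t 8.62 pos [ 0.5445 -0.1202  0.0596] yaw 77.01 tilt [-0.61  0.41] F [ 0.75 -0.22 -0.7 ] op 0.998 q6 -101.1
shift mm [-0.5  1.4 -0.4] turn 0.0
```

Call:
send_rows --motion '[[[0,0,0],0],[[0,0,0],0],[[0,0,0],0],[[0,0,0],0],[[0,0,0],0]]' --gripper 1

```text
time_s: 9.03
position: [0.5445, -0.1202, 0.059]
tcp_rot: [[0.225, 0.974, -0.011], [0.974, -0.225, 0.007], [0.005, -0.013, -1.0]]
force: [0.4, -0.2, 0.0]
opening: 0.709
```

Call:
send_rows --motion '[[[0,0,0],0],[[0,0,0],0],[[0,0,0],0],[[0,0,0],0],[[0,0,0],0]]'

```text
time_s: 9.45
position: [0.5449, -0.1204, 0.0602]
tcp_rot: [[0.225, 0.974, -0.009], [0.974, -0.225, 0.006], [0.004, -0.01, -1.0]]
force: [0.5, -0.2, -0.4]
opening: 0.327
```

Call:
send_rows --motion '[[[0,0,0],0],[[0,0,0],0],[[0,0,0],0],[[0,0,0],0],[[0,0,0],0]]'

```text
time_s: 9.87
position: [0.5449, -0.1203, 0.0603]
tcp_rot: [[0.225, 0.974, -0.009], [0.974, -0.225, 0.006], [0.004, -0.01, -1.0]]
force: [0.6, -0.5, 0.6]
opening: 0.136
```

```bash
python3 -c "
from h import *
import pickle
need(.5458,-.121,.060,77)
c=capture('scene'); cv2.imwrite('pics/c4.png',cv2.resize(c['image'][90:210,130:290],None,fx=5,fy=5,interpolation=cv2.INTER_CUBIC))
c=capture('side'); cv2.imwrite('pics/s4.png',cv2.resize(c['image'][80:200,200:360],None,fx=5,fy=5,interpolation=cv2.INTER_CUBIC))
"
```

```text
t 9.87 pos [ 0.5449 -0.1203  0.0603] yaw 77.01 tilt [-0.52  0.37] F [ 0.58 -0.47  0.57] op 0.136 q6 -101.1
shift mm [-0.5  1.   0.3] turn 0.0
```

View pics/s4.png

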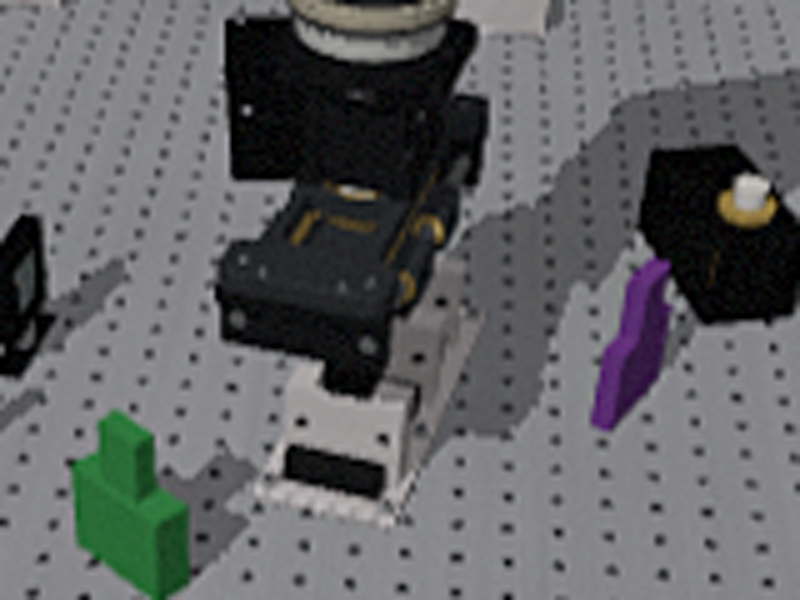

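View pics/c4.png

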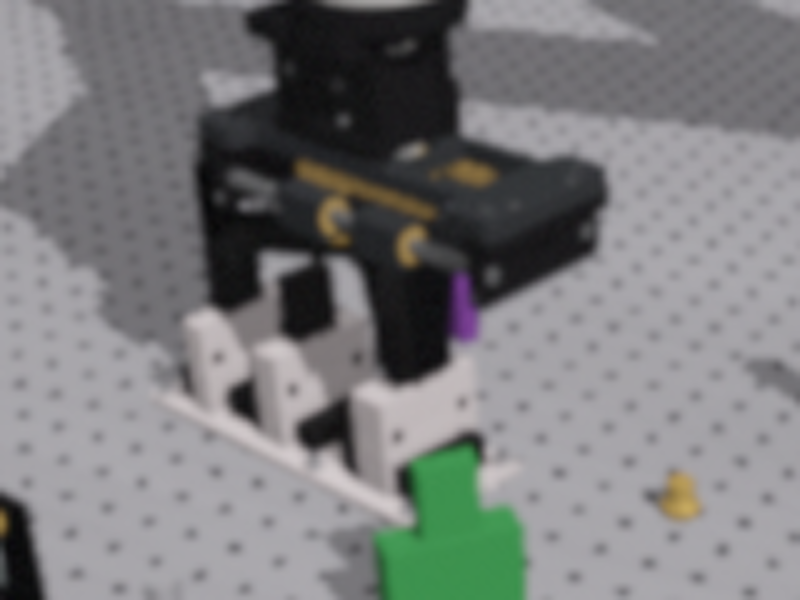

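Call:
send_rows --motion '[[[0,0,-5],0],[[0,0,-8],0],[[0,0,-10],0],[[0,0,-10],0],[[0,0,-10],0]]'

```text
time_s: 10.38
position: [0.543, -0.1196, 0.1042]
tcp_rot: [[0.225, 0.974, -0.016], [0.974, -0.225, 0.009], [0.006, -0.018, -1.0]]
force: [-0.4, -0.0, -1.6]
opening: 0.138
```

Call:
send_rows --motion '[[[0,0,-10],0],[[0,0,-10],0],[[0,0,-10],0],[[0,0,-6],0],[[0,0,0],0]]'

```text
time_s: 10.8
position: [0.5456, -0.1208, 0.149]
tcp_rot: [[0.225, 0.974, -0.008], [0.974, -0.225, 0.006], [0.004, -0.009, -1.0]]
force: [0.5, -0.4, -1.3]
opening: 0.135
```

```bash
python3 -c "
from h import *
import pickle
need(.5458,-.121,.14,77)
c=capture('scene'); save(c,'pics/c5.png');pickle.dump(c,open('c5.pkl','wb'))
c=capture('side'); save(c,'pics/s5.png');pickle.dump(c,open('s5.pkl','wb'))
c=capture('wrist'); save(c,'pics/w5.png');pickle.dump(c,open('w5.pkl','wb'))
"
```

```text
t 10.8 pos [ 0.5456 -0.1208  0.149 ] yaw 77.01 tilt [-0.45  0.34] F [ 0.46 -0.43 -1.35] op 0.135 q6 -101.1
shift mm [-0.2  0.3  9. ] turn 0.0
```

View pics/w5.png

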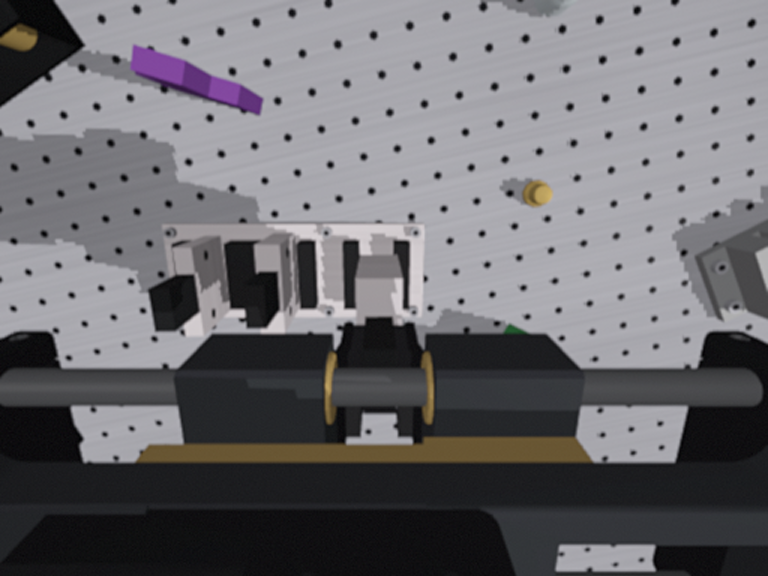

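View pics/s5.png

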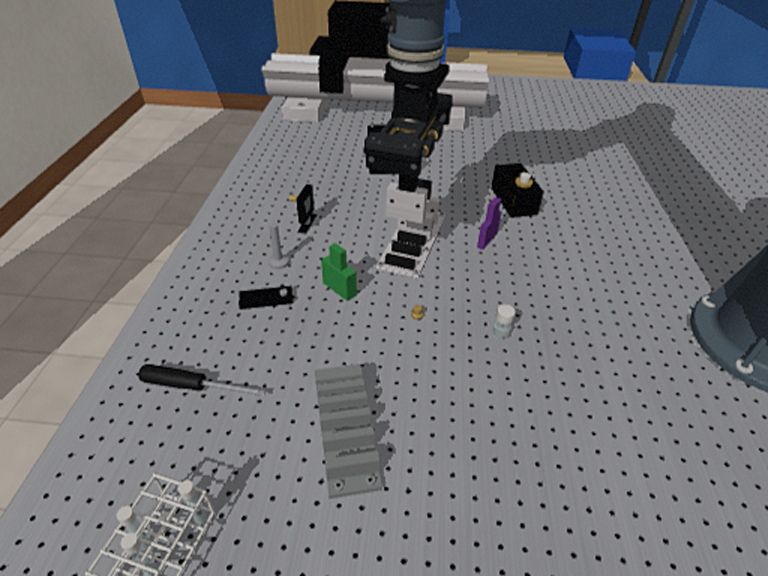

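```bash
cat >> h.py <<'E'
def rackpts():
    segs=[]
    ys=[-.070,-.052,-.046,-.036,-.026,-.016,-.002,.008,.026,.036,.058,.070]
    # top faces of ribs: [-70,-52],[-46,-36],[-26,-16],[-2,8],[26,36],[58,70]
    L=[]
    for a,b in zip(ys[::2],ys[1::2]):
        q=[(-.03,a,.034),(.03,a,.034),(.03,b,.034),(-.03,b,.034)]
        L+= [(q[i],q[(i+1)%4]) for i in range(4)]
    for s in (-1,1):
        q=[(-.03,s*.07,.013),(.03,s*.07,.013),(.03,s*.088,.013),(-.03,s*.088,.013)]
        L+= [(q[i],q[(i+1)%4]) for i in range(4)]
    return np.array(L)
def rackdraw(im,c,x,y,a,col,s,off):
    L=rackpts(); P=(rz(a)@L.reshape(-1,3).T).T+[x,y,0]; q=(proj(c,P)*s-np.array(off)+(s-1)/2).reshape(-1,2,2)
    for A,B in q: cv2.line(im,tuple(np.int32(np.round(A*16))),tuple(np.int32(np.round(B*16))),col,1,cv2.LINE_AA,4)
E
python3 - <<'E'
from h import *
import pickle
out=[]
for f,o in (('s5.pkl',(200,235)),('c5.pkl',(285,200))):
    c=pickle.load(open(f,'rb')); s=6
    off=(o[0]*s,o[1]*s)
    raw=cv2.resize(c['image'],None,fx=s,fy=s,interpolation=cv2.INTER_CUBIC)[off[1]:off[1]+600 if f[0]=='s' else off[1]+330,off[0]:off[0]+ (380 if f[0]=='s' else 700)].copy()
    m=raw.copy(); rackdraw(m,c,.594,.216,np.radians(15.5),(0,0,255),s,off)
    cv2.imwrite(f'pics/r_{f[0]}.png',np.hstack([raw,m]) if f[0]=='s' else np.vstack([raw,m][:1]+[m]))
E
```

```text
(no output)
```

View pics/r_s.png

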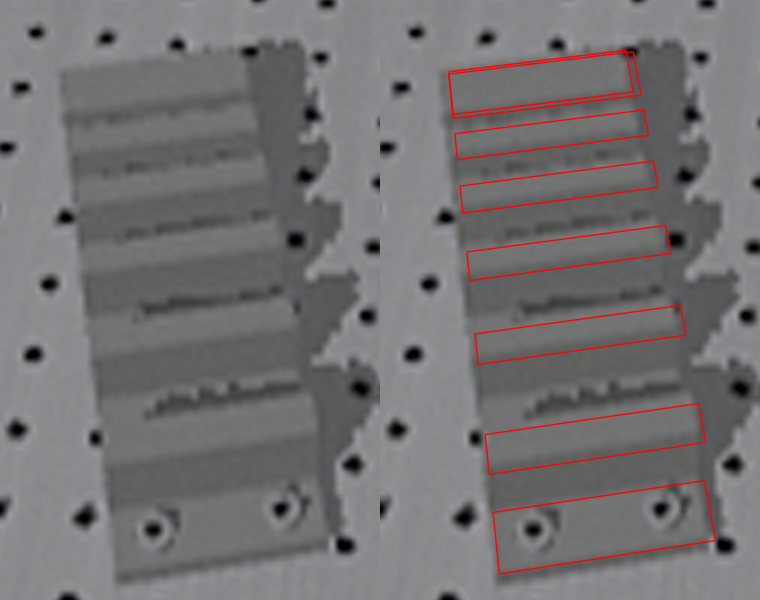

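View pics/r_c.png

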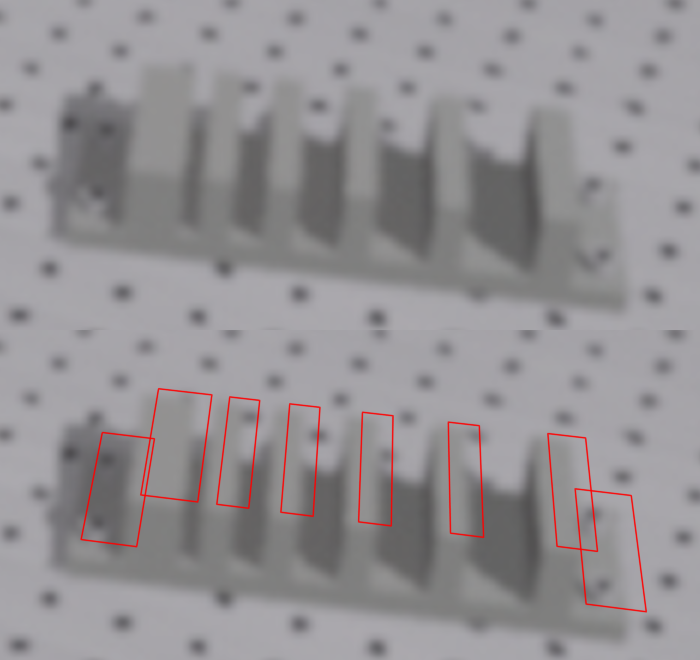

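```bash
python3 - <<'E'
from h import *
import pickle
from scipy.optimize import least_squares
cs=pickle.load(open('s5.pkl','rb')); cc=pickle.load(open('c5.pkl','rb'))
T=.034;F=.013
scene=[((145,65),(-.03,-.07,T)),((133,173),(.03,-.07,T)),((183,180),(.03,-.052,T)),((534,105),(-.03,.058,T)),((570,110),(-.03,.07,T)),((538,217),(.03,.058,T)),((576,222),(.03,.07,T)),((52,240),(.03,-.088,0)),((627,310),(.03,.088,0))]
side=[((62,72),(.03,-.07,T)),((245,48),(-.03,-.07,T)),((98,403),(.03,.058,T)),((103,465),(.03,.07,T)),((320,433),(-.03,.07,T)),((108,513),(.03,.07,F)),((117,580),(.03,.088,0.002)),((328,545),(-.03,.088,F))]
def res(p,which):
    r=[]
    for c,L,o in ((cs,side,(1200,1410)),(cc,scene,(1710,1200))):
        if (c is cs) and 's' not in which: continue
        if (c is cc) and 'c' not in which: continue
        P=(rz(p[2])@np.array([l[1] for l in L]).T).T+[p[0],p[1],0]
        q=proj(c,P)*6-np.array(o)+2.5
        r.append((q-np.array([l[0] for l in L]))/6)
    return np.vstack(r).ravel()
for w in ('s','c','sc'):
    s=least_squares(res,[.594,.216,.27],args=(w,),loss='soft_l1')
    print(w,np.round(s.x[:2],4),np.degrees(s.x[2]).round(2)); 
    if w!='sc': print(np.round(res(s.x,w).reshape(-1,2),1).tolist())
E
```

```text
s [0.5961 0.2142] 15.67
[[0.1, -0.5], [0.2, -0.3], [0.2, 4.1], [0.0, 0.4], [-0.2, 0.3], [-0.1, -1.3], [-0.3, 0.9], [0.1, -2.1]]
c [0.5978 0.2121] 16.17
[[-0.5, -0.5], [-1.3, -0.6], [-0.1, -0.7], [-0.4, -0.1], [-0.1, -0.2], [0.7, 0.2], [1.1, 0.1], [2.0, 0.9], [-0.5, 0.8]]
sc [0.5967 0.2129] 15.92
```

Call:
send_rows --motion '[[[8,0,-8],0],[[16,4,-8],0],[[20,6,-8],0],[[20,6,-6],0],[[20,6,0],0]]'

```text
time_s: 11.37
position: [0.5823, -0.042, 0.1759]
tcp_rot: [[0.232, 0.972, -0.022], [0.973, -0.232, 0.011], [0.006, -0.024, -1.0]]
force: [1.3, -0.8, -1.5]
opening: 0.139
```

Call:
send_rows --motion '[[[20,6,0],-0.03],[[20,6,0],-0.05],[[20,6,0],-0.05],[[20,8,0],-0.05],[[20,8,0],-0.05]]'

```text
time_s: 11.78
position: [0.6309, 0.06, 0.1751]
tcp_rot: [[-0.005, 1.0, -0.028], [1.0, 0.005, 0.013], [0.013, -0.028, -1.0]]
force: [0.8, -0.3, -1.4]
opening: 0.14
```

```bash
python3 -c "
from h import *
need(.71,.16,.18,105.9)"
```

```text
t 11.78 pos [0.6309 0.06   0.1751] yaw 90.28 tilt [-1.59  0.74] F [ 0.79 -0.27 -1.44] op 0.14 q6 -95.5
shift mm [99.7 79.4 -5.8] turn -0.273
```

Call:
send_rows --motion '[[[18,12,0],-0.05],[[18,12,0],-0.05],[[18,12,0],-0.05],[[18,12,0],-0.05],[[18,12,0],-0.04]]'

```text
time_s: 12.2
position: [0.679, 0.1648, 0.1719]
tcp_rot: [[-0.256, 0.966, -0.038], [0.966, 0.257, 0.014], [0.023, -0.033, -0.999]]
force: [0.8, -0.3, -1.2]
opening: 0.133
```

Call:
send_rows --motion '[[[4,12,0],0],[[0,6,0],0],[[0,0,0],0],[[0,0,0],0],[[0,0,0],0]]'

```text
time_s: 12.62
position: [0.6932, 0.1813, 0.1679]
tcp_rot: [[-0.263, 0.964, -0.045], [0.964, 0.264, 0.015], [0.027, -0.04, -0.999]]
force: [0.3, -0.7, -1.3]
opening: 0.135
```

```bash
python3 -c "
from h import *
import pickle
need(.71,.16,.18,105.9)
c=capture('wrist'); pickle.dump(c,open('w6.pkl','wb')); save(c,'pics/w6.png')
m=cv2.resize(c['image'],None,fx=1.5,fy=1.5,interpolation=cv2.INTER_CUBIC)
rackdraw(m,c,.5967,.2129,np.radians(15.9),(0,0,255),1.5,(0,0)); cv2.imwrite('pics/w6o.png',m)
"
```

```text
t 12.62 pos [0.6932 0.1813 0.1679] yaw 105.27 tilt [-2.6   0.88] F [ 0.31 -0.65 -1.29] op 0.135 q6 -100.4
shift mm [-24.6  10.1 -13.1] turn -0.011
```

View pics/w6o.png

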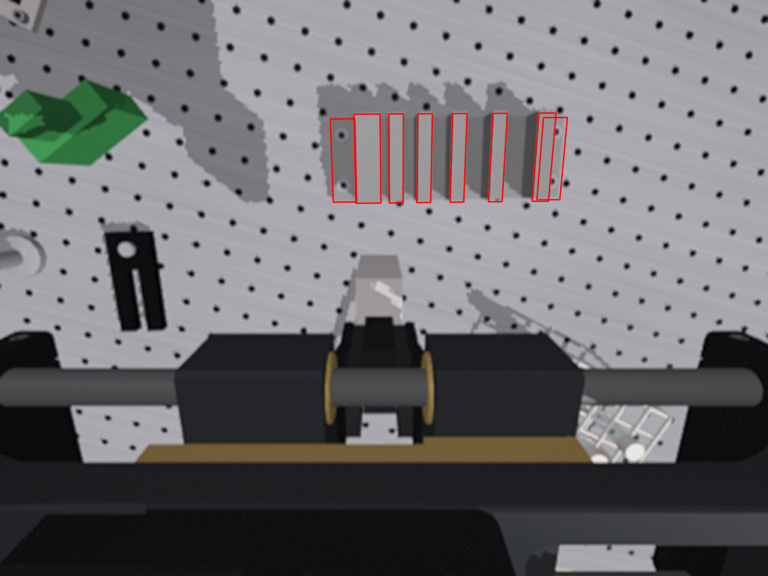

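```bash
cat >> h.py <<'E'
def plate_tool(im,c,s_,dy,dz,tilt,th,col,s,off,dx=0):
    "draw held plate; dy plate offset along tool y, dz TCP->lower edge, tilt about tool x"
    R=np.array(s_['tcp_rot']); p=np.array(s_['position'])
    A=np.array([[0,1,0],[1,0,0],[0,0,-1.]])  # plate axes (x,y,z) in tool: plate x=tool y, plate y=tool x, z=-tool z
    Rx=cv2.Rodrigues(np.array([tilt,0,0.]))[0]
    for b in (boxpts(-.03,.03,-th/2,th/2,0,.05),boxpts(-.013,.013,-.006,.006,.05,.084)):
        b=b-[0,0,dz]
        P=(R@(Rx@(A@b.T)+np.array([[dx],[dy],[0]]))).T+p
        q=proj(c,P)*s-np.array(off)+(s-1)/2
        for i,j in [(0,1),(1,2),(2,3),(3,0),(4,5),(5,6),(6,7),(7,4),(0,4),(1,5),(2,6),(3,7)]:
            cv2.line(im,tuple(np.int32(np.round(q[i]*16))),tuple(np.int32(np.round(q[j]*16))),col,1,cv2.LINE_AA,4)
E
python3 - <<'E'
from h import *
import pickle
c=pickle.load(open('w6.pkl','rb')); st=bot.read_state()
s=4;off=(860,260)
m=cv2.resize(c['image'],None,fx=s,fy=s,interpolation=cv2.INTER_CUBIC)[off[1]:off[1]+300,off[0]:off[0]+700].copy()
r=m.copy(); rackdraw(m,c,.5967,.2129,np.radians(15.9),(0,0,255),s,off); cv2.imwrite('pics/w6r.png',np.vstack([r,m]))
s=6;off=(1340,960); out=[]
for th in (.016,.020):
    m=cv2.resize(c['image'],None,fx=s,fy=s,interpolation=cv2.INTER_CUBIC)[off[1]:off[1]+400,off[0]:off[0]+370].copy()
    plate_tool(m,c,st,0,.0543,0.01,th,(0,0,255),s,off); out.append(m)
cv2.imwrite('pics/w6p.png',np.hstack(out))
E
```

```text
(no output)
```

View pics/w6r.png

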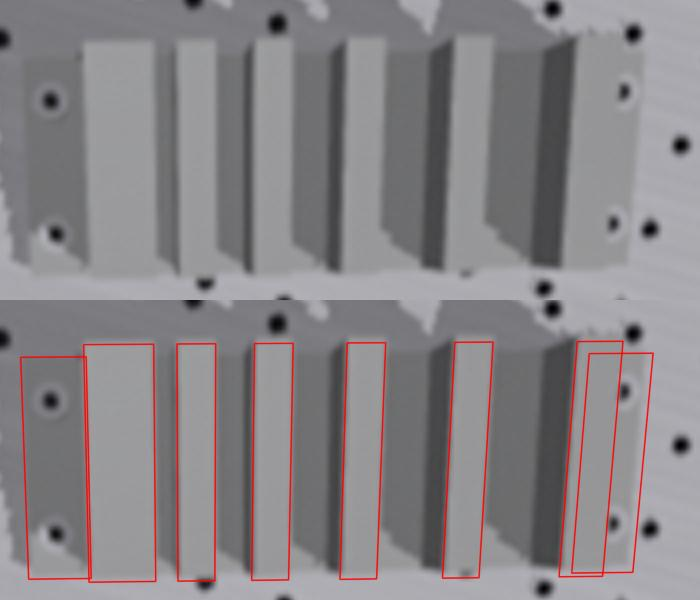

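View pics/w6p.png

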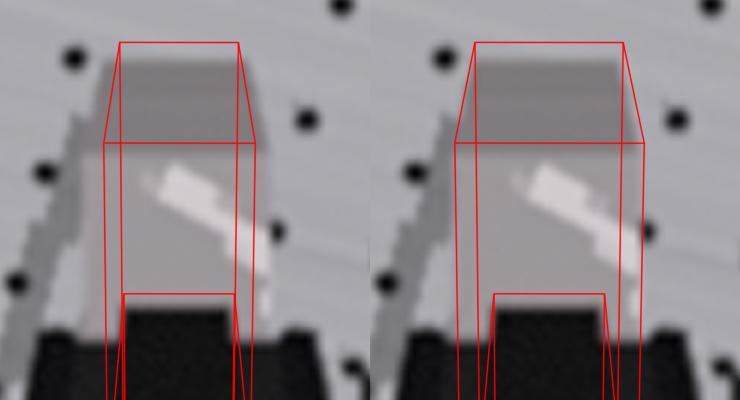

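```bash
python3 - <<'E'
from h import *
import pickle
c=pickle.load(open('w6.pkl','rb')); st=bot.read_state()
s=6;off=(1340,960); out=[]
for dy,t in ((.002,-.01),(.0025,-.02)):
    m=cv2.resize(c['image'],None,fx=s,fy=s,interpolation=cv2.INTER_CUBIC)[off[1]:off[1]+400,off[0]:off[0]+370].copy()
    plate_tool(m,c,st,dy,.0543,t,.020,(0,0,255),s,off,-.0005); out.append(m)
cv2.imwrite('pics/w6p.png',np.hstack(out))
s=4;off=(860,260); out=[]
for x,y,a in ((.5955,.2129,15.7),(.596,.2125,15.4)):
    m=cv2.resize(c['image'],None,fx=s,fy=s,interpolation=cv2.INTER_CUBIC)[off[1]:off[1]+300,off[0]:off[0]+700].copy()
    rackdraw(m,c,x,y,np.radians(a),(0,0,255),s,off); out.append(m)
cv2.imwrite('pics/w6r.png',np.vstack(out))
E
```

```text
(no output)
```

View pics/w6p.png

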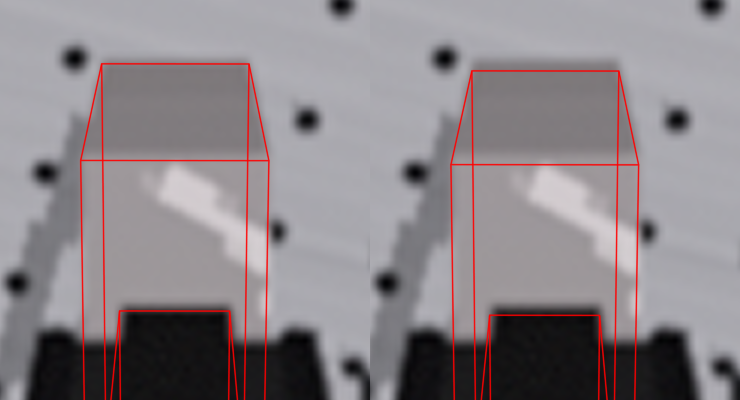

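View pics/w6r.png

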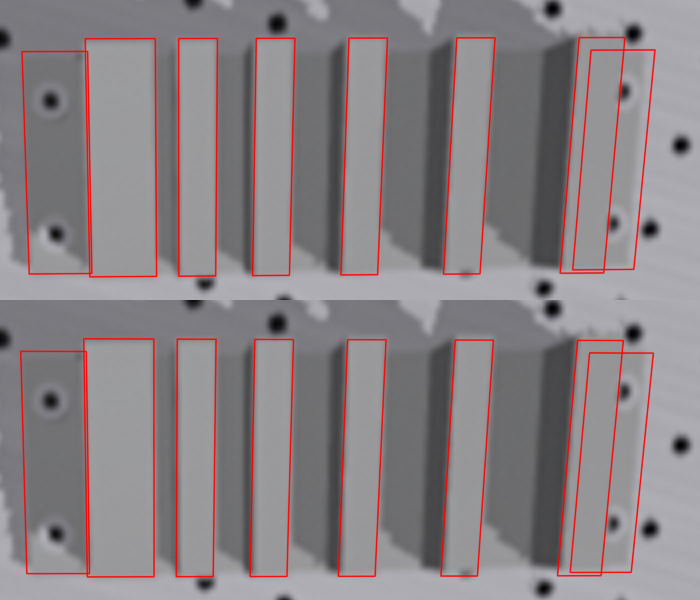

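```bash
cat >> h.py <<'E'
RX,RY,RA=.5955,.2127,np.radians(15.8)
SY=dict(zip(range(1,6),(-.049,-.031,-.009,.017,.047)))
DX,DY,DZ,TL=-.0005,.0018,.0543,-.010
def platepose(st=None):
    "plate pose in rack frame (mm), roll/pitch/yaw deg"
    st=st or bot.read_state(); R=np.array(st['tcp_rot']); p=np.array(st['position'])
    A=np.array([[0,1,0],[1,0,0],[0,0,-1.]]); Rx=cv2.Rodrigues(np.array([TL,0,0.]))[0]
    o=p+R@(Rx@np.array([0,0,DZ])+np.array([DX,DY,0]))
    Rp=rz(RA).T@R@Rx@A; q=rz(RA).T@(o-[RX,RY,0])
    return q*1000,Rp
def rep(slot):
    st=bot.read_state(); q,Rp=platepose(st); R=np.array(st['tcp_rot'])
    yaw=np.degrees(np.arctan2(Rp[1,0],Rp[0,0]))
    tgt=np.array([0,SY[slot]*1000,34.]); d=rz(RA)@(tgt-q)
    print('t',round(st['time_s'],2),'plate-slot',slot,':',np.round(q-tgt,2),'yaw',round(yaw,2),'xdroop',round(np.degrees(Rp[2,0]),2),'ylean',round(np.degrees(Rp[2,1]),2),'F',np.round(st['force'],2),'op',round(st['opening'],3))
    print('   shift tool mm to slot mouth',np.round(R.T@d,1),'turn',round(np.radians(yaw),3), 'Rz',np.round(R[2],4))
E
python3 -c "
from h import *
rep(1)"
```

```text
t 12.67 plate-slot 1 : [85.37 -7.11 79.59] yaw -0.5 xdroop -1.72 ylean 1.54 F [-0.55 -0.61 -2.24] op 0.139
   shift tool mm to slot mouth [  4.2 -82.2  83.1] turn -0.009 Rz [ 0.0268 -0.0401 -0.9988]
```

Call:
send_rows --motion '[[[-20,-30,0],0],[[0,0,0],0],[[0,0,0],0],[[0,0,0],0],[[0,0,0],0]]'

```text
time_s: 13.08
position: [0.6631, 0.1488, 0.1671]
tcp_rot: [[-0.258, 0.964, -0.055], [0.966, 0.259, 0.014], [0.028, -0.05, -0.998]]
force: [0.0, 0.4, -1.3]
opening: 0.134
```

```bash
python3 -c "
from h import *
rep(1)"
```

```text
t 13.08 plate-slot 1 : [ 47.34 -29.92  78.72] yaw -0.76 xdroop -2.28 ylean 1.58 F [ 0.01  0.41 -1.33] op 0.134
   shift tool mm to slot mouth [ 27.1 -43.7  81.8] turn -0.013 Rz [ 0.0275 -0.0497 -0.9984]
```

Call:
send_rows --motion '[[[5,-8,0],0],[[5,-8,0],0],[[5,-8,0],0],[[5,-8,0],0],[[5,-8,0],-0.01]]'

```text
time_s: 13.5
position: [0.6172, 0.1633, 0.1707]
tcp_rot: [[-0.267, 0.962, -0.051], [0.963, 0.268, 0.014], [0.027, -0.045, -0.999]]
force: [-0.4, -0.4, -1.5]
opening: 0.136
```

Call:
send_rows --motion '[[[0,0,25],0],[[0,0,0],0],[[0,0,-8],0],[[0,0,-8],0],[[0,0,-8],0]]'

```text
time_s: 13.92
position: [0.6113, 0.1666, 0.1724]
tcp_rot: [[-0.273, 0.96, -0.056], [0.962, 0.274, 0.014], [0.029, -0.05, -0.998]]
force: [1.3, -0.4, -2.0]
opening: 0.137
```

```bash
python3 -c "
from h import *
rep(1)"
```

```text
t 13.92 plate-slot 1 : [ 2.23  1.4  84.03] yaw 0.1 xdroop -2.28 ylean 1.65 F [ 1.25 -0.4  -2.  ] op 0.137
   shift tool mm to slot mouth [-3.8  2.  84. ] turn 0.002 Rz [ 0.0287 -0.0499 -0.9983]
```

Call:
send_rows --motion '[[[0,0,25],0],[[0,0,0],0],[[0,0,0],0],[[0,0,0],0],[[0,0,0],0]]'

```text
time_s: 14.33
position: [0.6173, 0.1673, 0.1588]
tcp_rot: [[-0.273, 0.961, -0.037], [0.962, 0.274, 0.015], [0.025, -0.031, -0.999]]
force: [0.5, -0.0, -1.7]
opening: 0.139
```

Call:
send_rows --motion '[[[0,0,-8],0],[[0,0,-8],0],[[0,0,-8],0],[[0,0,0],0],[[0,0,0],0]]'

```text
time_s: 14.75
position: [0.6201, 0.1668, 0.189]
tcp_rot: [[-0.273, 0.962, -0.031], [0.962, 0.274, 0.016], [0.024, -0.026, -0.999]]
force: [-0.6, -0.5, -1.8]
opening: 0.131
```

Call:
send_rows --motion '[[[0,0,25],0],[[0,0,0],0],[[0,0,0],0],[[0,0,0],0],[[0,0,0],0]]'

```text
time_s: 15.17
position: [0.6207, 0.1673, 0.1666]
tcp_rot: [[-0.273, 0.962, -0.028], [0.962, 0.274, 0.016], [0.023, -0.022, -0.999]]
force: [0.2, 0.3, -1.6]
opening: 0.137
```

Call:
send_rows --motion '[[[0,0,25],0],[[0,0,0],0],[[0,0,0],0],[[0,0,0],0],[[0,0,0],0]]'

```text
time_s: 15.58
position: [0.6227, 0.168, 0.1459]
tcp_rot: [[-0.273, 0.962, -0.021], [0.962, 0.274, 0.017], [0.022, -0.016, -1.0]]
force: [0.1, 0.2, -1.9]
opening: 0.134
```

```bash
python3 -c "
from h import *
rep(1)"
```

```text
t 15.58 plate-slot 1 : [15.48 -0.76 57.56] yaw 0.08 xdroop -0.34 ylean 1.25 F [ 0.11  0.16 -1.92] op 0.134
   shift tool mm to slot mouth [ -0.5 -14.6  57.8] turn 0.001 Rz [ 0.0218 -0.0159 -0.9996]
```

Call:
send_rows --motion '[[[0,-4,4],0],[[0,-4,7],0],[[0,-4,7],0],[[0,-3,7],0],[[0,0,7],0]]'

```text
time_s: 16.0
position: [0.6087, 0.1643, 0.1161]
tcp_rot: [[-0.274, 0.962, -0.013], [0.962, 0.274, 0.017], [0.02, -0.008, -1.0]]
force: [0.4, -0.7, -2.6]
opening: 0.136
```

```bash
python3 -c "
from h import *
rep(1)"
```

```text
t 16.0 plate-slot 1 : [ 1.42 -0.58 27.78] yaw 0.09 xdroop 0.1 ylean 1.15 F [ 0.35 -0.7  -2.62] op 0.136
   shift tool mm to slot mouth [ 0.  -1.2 27.8] turn 0.002 Rz [ 0.0201 -0.0082 -0.9998]
```

Call:
send_rows --motion '[[[0,-0.5,6],0],[[0,-0.5,6],0],[[0,0,5],0],[[0,0,3],0],[[0,0,0],0]]'

```text
time_s: 16.42
position: [0.605, 0.1641, 0.0905]
tcp_rot: [[-0.273, 0.962, -0.019], [0.962, 0.274, 0.017], [0.021, -0.014, -1.0]]
force: [-0.2, 0.6, -2.9]
opening: 0.135
```

```bash
cat > look.py <<'E'
from h import *
import pickle,sys
n=sys.argv[1]; slot=int(sys.argv[2])
rep(slot); st=bot.read_state()
c=capture('wrist'); pickle.dump(c,open(f'{n}.pkl','wb'))
s=4;u,v=proj(c,platepose(st)[0]@rz(RA).T/1000+[RX,RY,0])[0]
off=(int(max(0,min(512*4-800,u*s-400))),int(max(0,v*s-420)))
m=cv2.resize(c['image'],None,fx=s,fy=s,interpolation=cv2.INTER_CUBIC)[off[1]:off[1]+560,off[0]:off[0]+800].copy()
if len(sys.argv)>3:
    plate_tool(m,c,st,DY,DZ,TL,.020,(0,0,255),s,off,DX); rackdraw(m,c,RX,RY,RA,(0,255,0),s,off)
cv2.imwrite(f'pics/{n}.png',m)
E
python3 look.py w7 1 o
```

```text
t 16.42 plate-slot 1 : [-2.47  0.26  2.22] yaw 0.08 xdroop -0.23 ylean 1.22 F [-0.15  0.57 -2.89] op 0.135
   shift tool mm to slot mouth [-0.3  2.5  2.2] turn 0.001 Rz [ 0.0213 -0.014  -0.9997]
```

View pics/w7.png

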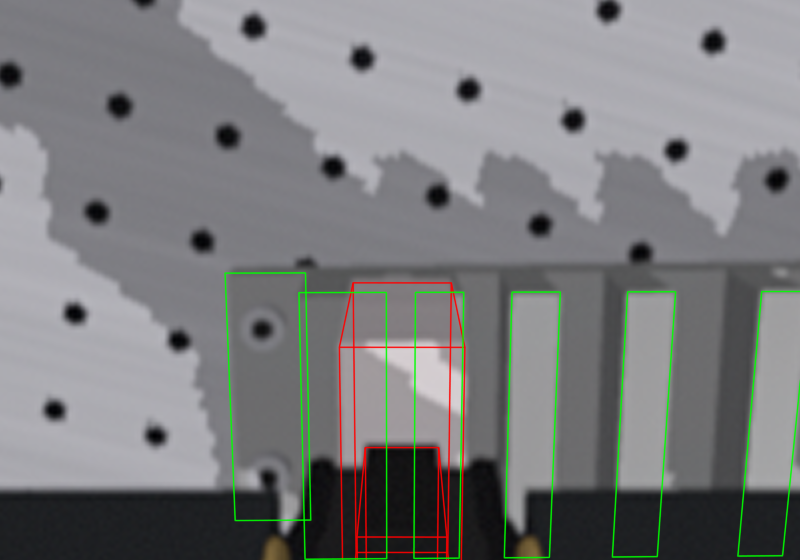

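```bash
python3 - <<'E'
from h import *
import pickle
c=pickle.load(open('w7.pkl','rb')); st=bot.read_state()
s=8;
o=(int(170*1),int(175)); 
u,v=proj(c,platepose(st)[0]@rz(RA).T/1000+[RX,RY,0])[0]; print(u,v)
o=(int(u-22),int(v-15)); off=(o[0]*s,o[1]*s)
m=cv2.resize(c['image'],None,fx=s,fy=s,interpolation=cv2.INTER_CUBIC)[off[1]:off[1]+320,off[0]:off[0]+780].copy()
r=m.copy()
plate_tool(m,c,st,DY,DZ,TL,.020,(0,0,255),s,off,DX); rackdraw(m,c,RX,RY,RA,(0,255,0),s,off)
# contrast
r=cv2.convertScaleAbs(r,alpha=1.6,beta=-60)
cv2.imwrite('pics/w7z.png',np.vstack([r,m]))
E
```

```text
252.2406978570838 205.3883099649265
```

View pics/w7z.png

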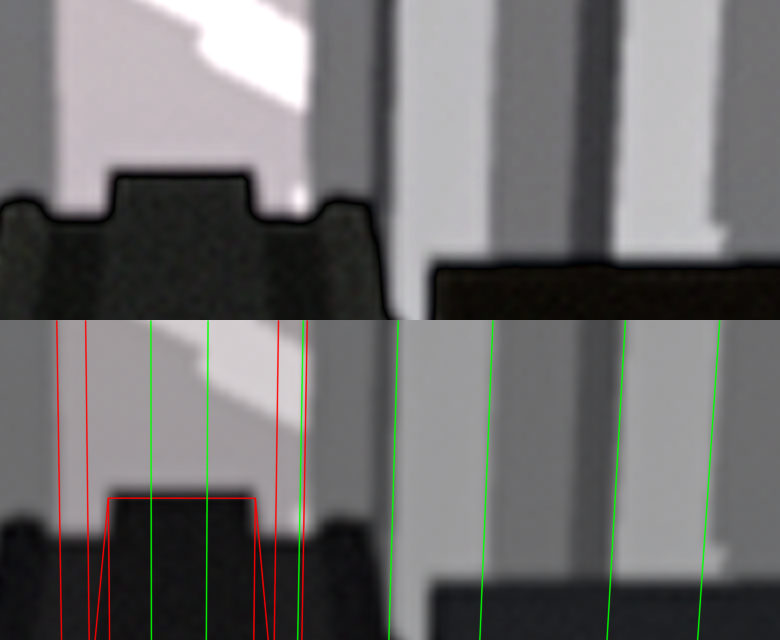

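Call:
send_rows --motion '[[[0,0.5,1],0],[[0,0.5,1],0],[[0,0,1],0],[[0,0,0.5],0],[[0,0,0],0]]'

```text
time_s: 16.88
position: [0.6076, 0.1646, 0.0887]
tcp_rot: [[-0.274, 0.962, -0.016], [0.962, 0.274, 0.017], [0.021, -0.011, -1.0]]
force: [-0.2, 0.1, -2.4]
opening: 0.142
```

```bash
python3 -c "
from h import *
rep(1)"
```

```text
t 16.88 plate-slot 1 : [0.27 0.1  0.41] yaw 0.09 xdroop -0.05 ylean 1.19 F [-0.24  0.08 -2.4 ] op 0.142
   shift tool mm to slot mouth [-0.1 -0.3  0.4] turn 0.002 Rz [ 0.0207 -0.0108 -0.9997]
```

Call:
send_rows --motion '[[[0,0,0.8],0],[[0,0,0.8],0],[[0,0,0.8],0],[[0,0,0.8],0],[[0,0,0.5],0]]'

```text
time_s: 17.3
position: [0.6079, 0.1647, 0.0884]
tcp_rot: [[-0.274, 0.962, -0.014], [0.962, 0.274, 0.017], [0.02, -0.009, -1.0]]
force: [-0.0, -0.7, 3.3]
opening: 0.131
```

```bash
python3 -c "
from h import *
rep(1)"
```

```text
t 17.3 plate-slot 1 : [0.75 0.05 0.08] yaw 0.11 xdroop 0.06 ylean 1.15 F [-0.03 -0.67  3.27] op 0.131
   shift tool mm to slot mouth [-0.1 -0.7  0.1] turn 0.002 Rz [ 0.0201 -0.0089 -0.9998]
```

Call:
send_rows --motion '[[[0,0,0.6],0],[[0,0,0.6],0],[[0,0,0.6],0],[[0,0,0.6],0],[[0,0,0.6],0]]'

```text
time_s: 17.72
position: [0.608, 0.1648, 0.0884]
tcp_rot: [[-0.274, 0.962, -0.013], [0.961, 0.274, 0.017], [0.02, -0.008, -1.0]]
force: [-2.2, -0.2, 5.5]
opening: 0.135
```

Call:
send_rows --motion '[[[0,0,-4],0],[[0,0,-4],0],[[4,0,0],0],[[5,0,0],0],[[5,0,0],0]]'

```text
time_s: 18.13
position: [0.6049, 0.1781, 0.0955]
tcp_rot: [[-0.272, 0.962, -0.012], [0.962, 0.272, 0.017], [0.02, -0.007, -1.0]]
force: [0.1, -0.4, -1.7]
opening: 0.133
```

```bash
python3 -c "
from h import *
rep(2)"
```

```text
t 18.13 plate-slot 2 : [ 1.61 -4.25  7.18] yaw 0.0 xdroop 0.19 ylean 1.12 F [ 0.11 -0.44 -1.74] op 0.133
   shift tool mm to slot mouth [ 4.1 -1.6  7.3] turn 0.0 Rz [ 0.0195 -0.0067 -0.9998]
```

Call:
send_rows --motion '[[[3,-1,0],0],[[0,0,2],0],[[0,0,2],0],[[0,0,2],0],[[0,0,1],0]]'

```text
time_s: 18.55
position: [0.6021, 0.1836, 0.0883]
tcp_rot: [[-0.275, 0.961, -0.012], [0.961, 0.275, 0.017], [0.02, -0.007, -1.0]]
force: [-1.7, 0.1, 11.1]
opening: 0.139
```

Call:
send_rows --motion '[[[0,0,0.8],0],[[0,0,0.8],0],[[0,0,0.8],0],[[0,0,0.8],0],[[0,0,0.8],0]]'

```text
time_s: 18.97
position: [0.6021, 0.1835, 0.0884]
tcp_rot: [[-0.275, 0.961, -0.012], [0.961, 0.275, 0.018], [0.02, -0.007, -1.0]]
force: [-1.4, 0.9, 5.5]
opening: 0.136
```

```bash
python3 -c "
from h import *
rep(2)"
```

```text
t 18.97 plate-slot 2 : [0.4  1.69 0.08] yaw 0.14 xdroop 0.19 ylean 1.15 F [-1.39  0.94  5.48] op 0.136
   shift tool mm to slot mouth [-1.7 -0.4  0.1] turn 0.002 Rz [ 0.0201 -0.0066 -0.9998]
```

Slot 2 refuses it at mouth level. Next slot 3 (22 mm on).

Call:
send_rows --motion '[[[0,0,-4],0],[[0,0,-4],0],[[5,0,0],0],[[5,0,0],0],[[5,0,0],0]]'

```text
time_s: 19.38
position: [0.5985, 0.1973, 0.0962]
tcp_rot: [[-0.272, 0.962, -0.011], [0.962, 0.273, 0.017], [0.02, -0.006, -1.0]]
force: [0.7, -0.1, -2.1]
opening: 0.133
```

Call:
send_rows --motion '[[[1,0,0],0],[[0,0,0],0],[[0,0,0],0],[[0,0,0],0],[[0,0,0],0]]'

```text
time_s: 19.8
position: [0.5968, 0.2004, 0.095]
tcp_rot: [[-0.275, 0.961, -0.013], [0.961, 0.275, 0.017], [0.02, -0.008, -1.0]]
force: [0.3, -0.1, -1.8]
opening: 0.137
```

```bash
python3 -c "
from h import *
rep(3)"
```

```text
t 19.8 plate-slot 3 : [-0.18 -2.54  6.64] yaw 0.16 xdroop 0.1 ylean 1.16 F [ 0.31 -0.11 -1.78] op 0.137
   shift tool mm to slot mouth [2.4 0.2 6.7] turn 0.003 Rz [ 0.0202 -0.0082 -0.9998]
```

Call:
send_rows --motion '[[[2,0,0],0],[[0,0,2],0],[[0,0,2],0],[[0,0,1],0],[[0,0,1],0]]'

```text
time_s: 20.22
position: [0.5964, 0.2022, 0.0885]
tcp_rot: [[-0.274, 0.962, -0.013], [0.961, 0.274, 0.017], [0.02, -0.008, -1.0]]
force: [0.8, 0.2, -0.3]
opening: 0.135
```

Call:
send_rows --motion '[[[0,0,0.8],0],[[0,0,0.8],0],[[0,0,0.8],0],[[0,0,0.8],0],[[0,0,0.8],0]]'

```text
time_s: 20.63
position: [0.5966, 0.2023, 0.0884]
tcp_rot: [[-0.274, 0.962, -0.012], [0.961, 0.275, 0.017], [0.02, -0.007, -1.0]]
force: [-2.1, -0.1, 6.5]
opening: 0.136
```

```bash
python3 -c "
from h import *
rep(3)"
```

```text
t 20.63 plate-slot 3 : [ 0.15 -0.71  0.05] yaw 0.12 xdroop 0.16 ylean 1.15 F [-2.12 -0.06  6.54] op 0.136
   shift tool mm to slot mouth [ 0.7 -0.1  0.1] turn 0.002 Rz [ 0.02   -0.0072 -0.9998]
```

Call:
send_rows --motion '[[[0,0,-4],0],[[0,0,-4],0],[[6,0,0],0],[[6,0,0],0],[[6,0,0],0]]'

```text
time_s: 21.05
position: [0.5922, 0.2194, 0.0963]
tcp_rot: [[-0.272, 0.962, -0.011], [0.962, 0.272, 0.017], [0.02, -0.006, -1.0]]
force: [1.3, -0.8, -1.5]
opening: 0.134
```

Call:
send_rows --motion '[[[3,0,0],0],[[0,0,0],0],[[0,0,0],0],[[0,0,0],0],[[0,0,0],0]]'

```text
time_s: 21.47
position: [0.5897, 0.2253, 0.0952]
tcp_rot: [[-0.275, 0.961, -0.013], [0.961, 0.275, 0.017], [0.02, -0.008, -1.0]]
force: [-0.2, 0.6, -0.9]
opening: 0.133
```

```bash
python3 look.py w8 4 o
```

```text
t 21.47 plate-slot 4 : [-0.24 -2.69  6.86] yaw 0.18 xdroop 0.12 ylean 1.16 F [-0.22  0.63 -0.91] op 0.133
   shift tool mm to slot mouth [2.5 0.3 6.9] turn 0.003 Rz [ 0.0202 -0.008  -0.9998]
```

View pics/w8.png

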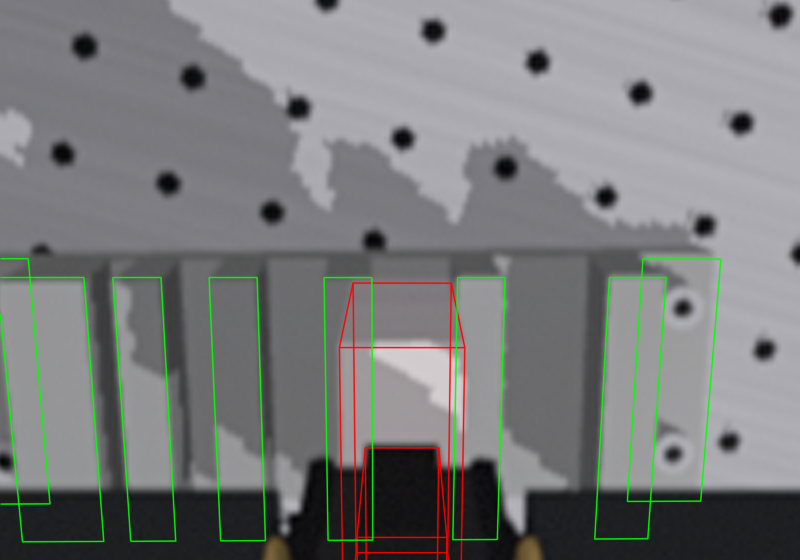

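Call:
send_rows --motion '[[[2,0,0],0],[[0,0,2],0],[[0,0,2],0],[[0,0,1],0],[[0,0,1],0]]'

```text
time_s: 21.93
position: [0.5895, 0.2268, 0.0888]
tcp_rot: [[-0.274, 0.962, -0.013], [0.961, 0.274, 0.017], [0.02, -0.007, -1.0]]
force: [0.7, -0.0, -1.7]
opening: 0.133
```

Call:
send_rows --motion '[[[0,0,0.8],0],[[0,0,0.8],0],[[0,0,0.8],0],[[0,0,0.8],0],[[0,0,0.8],0]]'

```text
time_s: 22.35
position: [0.5896, 0.2269, 0.0884]
tcp_rot: [[-0.274, 0.962, -0.012], [0.961, 0.274, 0.017], [0.02, -0.007, -1.0]]
force: [-2.6, -0.1, 5.7]
opening: 0.139
```

```bash
python3 -c "
from h import *
rep(4)"
```

```text
t 22.35 plate-slot 4 : [ 0.16 -1.19  0.07] yaw 0.11 xdroop 0.18 ylean 1.15 F [-2.64 -0.14  5.68] op 0.139
   shift tool mm to slot mouth [ 1.2 -0.2  0.1] turn 0.002 Rz [ 0.0201 -0.0069 -0.9998]
```

Call:
send_rows --motion '[[[0,0,-4],0],[[0,0,-4],0],[[6,0,0],0],[[6,0,0],0],[[6,0,0],0]]'

```text
time_s: 22.77
position: [0.5853, 0.244, 0.0962]
tcp_rot: [[-0.272, 0.962, -0.011], [0.962, 0.272, 0.017], [0.02, -0.006, -1.0]]
force: [-0.3, 0.0, -2.5]
opening: 0.134
```

Call:
send_rows --motion '[[[6,0,0],0],[[3,0,0],0],[[0,0,0],0],[[0,0,0],0],[[0,0,0],0]]'

```text
time_s: 23.18
position: [0.5808, 0.2565, 0.0952]
tcp_rot: [[-0.275, 0.961, -0.013], [0.961, 0.276, 0.017], [0.02, -0.008, -1.0]]
force: [-0.3, -0.0, -1.5]
opening: 0.138
```

```bash
python3 look.py w9 5 o
```

```text
t 23.18 plate-slot 5 : [-0.29 -0.23  6.87] yaw 0.18 xdroop 0.13 ylean 1.17 F [-0.3  -0.01 -1.53] op 0.138
   shift tool mm to slot mouth [0.1 0.3 6.9] turn 0.003 Rz [ 0.0204 -0.0078 -0.9998]
```

View pics/w9.png

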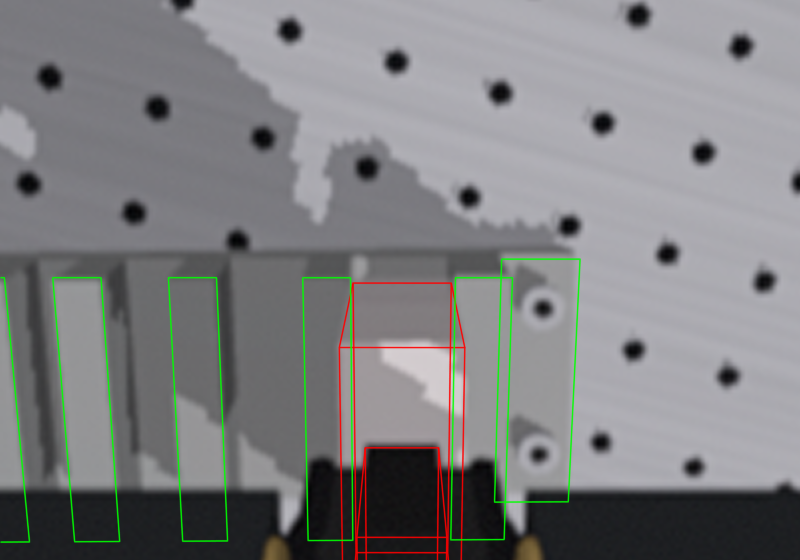

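```bash
python3 - <<'E'
from h import *
import pickle
c=pickle.load(open('w9.pkl','rb')); st=bot.read_state()
s=9;u,v=proj(c,platepose(st)[0]@rz(RA).T/1000+[RX,RY,0])[0]
o=(int(u-40),int(v-42)); off=(o[0]*s,o[1]*s)
m=cv2.resize(c['image'],None,fx=s,fy=s,interpolation=cv2.INTER_CUBIC)[off[1]:off[1]+300,off[0]:off[0]+760].copy()
r=cv2.convertScaleAbs(m,alpha=2.2,beta=-150)
plate_tool(m,c,st,DY,DZ,TL,.020,(0,0,255),s,off,DX); rackdraw(m,c,RX,RY,RA,(0,255,0),s,off)
cv2.imwrite('pics/w9z.png',np.vstack([r,m]))
E
```

```text
(no output)
```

View pics/w9z.png

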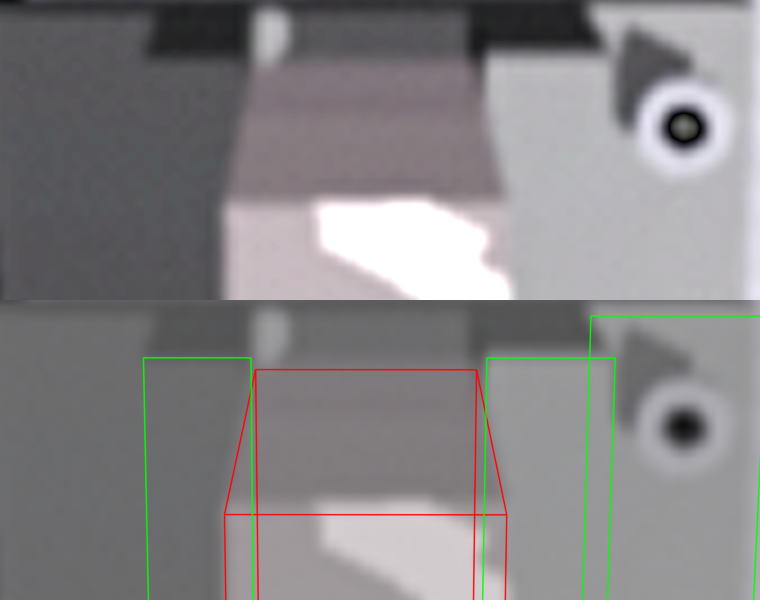

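Call:
send_rows --motion '[[[0.4,0,2],0],[[0,0,2],0],[[0,0,1],0],[[0,0,1],0],[[0,0,1],0]]'

```text
time_s: 23.65
position: [0.5811, 0.2561, 0.0876]
tcp_rot: [[-0.274, 0.962, -0.013], [0.962, 0.274, 0.018], [0.02, -0.007, -1.0]]
force: [-0.1, 0.9, -1.4]
opening: 0.134
```

```bash
python3 -c "
from h import *
rep(5)"
```

```text
t 23.65 plate-slot 5 : [-0.09 -0.69 -0.74] yaw 0.09 xdroop 0.14 ylean 1.17 F [-0.13  0.94 -1.45] op 0.134
   shift tool mm to slot mouth [ 0.7  0.1 -0.7] turn 0.002 Rz [ 0.0204 -0.0075 -0.9998]
```

Call:
send_rows --motion '[[[0.5,0,0.5],0],[[0.3,0,1],0],[[0,0,1],0],[[0,0,1],0],[[0,0,1],0]]'

```text
time_s: 24.07
position: [0.5809, 0.2567, 0.0825]
tcp_rot: [[-0.273, 0.962, -0.013], [0.962, 0.274, 0.017], [0.02, -0.008, -1.0]]
force: [-0.1, 0.1, -1.8]
opening: 0.138
```

```bash
python3 -c "
from h import *
rep(5)"
```

```text
t 24.07 plate-slot 5 : [-0.12 -0.08 -5.81] yaw 0.07 xdroop 0.14 ylean 1.16 F [-0.1   0.1  -1.81] op 0.138
   shift tool mm to slot mouth [ 0.2  0.1 -5.8] turn 0.001 Rz [ 0.0202 -0.0076 -0.9998]
```

Call:
send_rows --motion '[[[0,0,2],0],[[0,0,2],0],[[0,0,2],0],[[0,0,2],0],[[0,0,2],0]]'

```text
time_s: 24.48
position: [0.581, 0.2569, 0.0717]
tcp_rot: [[-0.274, 0.962, -0.012], [0.962, 0.274, 0.017], [0.02, -0.007, -1.0]]
force: [0.5, -0.1, -1.4]
opening: 0.133
```

```bash
python3 -c "
from h import *
rep(5)"
```

```text
t 24.48 plate-slot 5 : [  0.02   0.09 -16.61] yaw 0.07 xdroop 0.16 ylean 1.15 F [ 0.46 -0.13 -1.43] op 0.133
   shift tool mm to slot mouth [  0.2  -0.1 -16.6] turn 0.001 Rz [ 0.0201 -0.0071 -0.9998]
```

Call:
send_rows --motion '[[[0,0,2],0],[[0,0,1.5],0],[[0,0,1],0],[[0,0,0.8],0],[[0,0,0.5],0]]'

```text
time_s: 24.9
position: [0.5805, 0.2569, 0.0645]
tcp_rot: [[-0.274, 0.962, -0.014], [0.962, 0.274, 0.017], [0.02, -0.008, -1.0]]
force: [0.5, -0.0, -1.2]
opening: 0.14
```

```bash
python3 -c "
from h import *
rep(5)"
```

```text
t 24.9 plate-slot 5 : [ -0.49   0.24 -23.78] yaw 0.07 xdroop 0.1 ylean 1.16 F [ 0.45 -0.01 -1.25] op 0.14
   shift tool mm to slot mouth [  0.2   0.3 -23.8] turn 0.001 Rz [ 0.0202 -0.0083 -0.9998]
```

Call:
send_rows --motion '[[[0,0,0.7],0],[[0,0,0.7],0],[[0,0,0.7],0],[[0,0,0.7],0],[[0,0,0.7],0]]'

```text
time_s: 25.32
position: [0.5806, 0.2571, 0.0644]
tcp_rot: [[-0.274, 0.962, -0.013], [0.962, 0.274, 0.017], [0.02, -0.008, -1.0]]
force: [-0.8, -0.6, 5.6]
opening: 0.133
```

```bash
python3 -c "
from h import *
rep(5)"
```

```text
t 25.32 plate-slot 5 : [ -0.31   0.33 -23.95] yaw 0.1 xdroop 0.14 ylean 1.14 F [-0.84 -0.6   5.55] op 0.133
   shift tool mm to slot mouth [  0.1   0.1 -24. ] turn 0.002 Rz [ 0.0199 -0.0075 -0.9998]
```

Call:
send_rows --motion '[[[0,0,0],0],[[0,0,0],0],[[0,0,0],0],[[0,0,0],0],[[0,0,0],0]]' --gripper 0.4

```text
time_s: 25.73
position: [0.5821, 0.2575, 0.0639]
tcp_rot: [[-0.274, 0.962, -0.009], [0.962, 0.274, 0.018], [0.02, -0.004, -1.0]]
force: [0.0, -0.0, -0.6]
opening: 0.431
```

Call:
send_rows --motion '[[[0,0,0],0],[[0,0,0],0],[[0,0,-3],0],[[0,0,-6],0],[[0,0,-8],0]]'

```text
time_s: 26.15
position: [0.5809, 0.2568, 0.0794]
tcp_rot: [[-0.274, 0.962, -0.013], [0.962, 0.274, 0.017], [0.02, -0.008, -1.0]]
force: [0.4, 0.2, -0.5]
opening: 0.594
```

Call:
send_rows --motion '[[[0,0,-10],0],[[0,0,-12],0],[[0,0,-15],0],[[0,0,-15],0],[[0,0,-15],0]]'

```text
time_s: 26.57
position: [0.5813, 0.2553, 0.1527]
tcp_rot: [[-0.273, 0.962, -0.014], [0.962, 0.274, 0.017], [0.02, -0.009, -1.0]]
force: [0.2, 0.2, 0.7]
opening: 0.603
```

Call:
send_rows --motion '[[[0,20,-15],0],[[0,25,-5],0],[[0,25,0],0],[[0,25,0],0],[[0,0,0],0]]'

```text
time_s: 26.98
position: [0.6776, 0.2825, 0.1882]
tcp_rot: [[-0.274, 0.962, 0.001], [0.961, 0.274, 0.02], [0.019, 0.007, -1.0]]
force: [0.7, -0.2, 0.7]
opening: 0.599
```

```bash
python3 - <<'E'
from h import *
import pickle
s=bot.read_state(); print(s['time_s'],s['position'],s['force'],s['opening'])
o=[]
for n in ('wrist','side','scene'):
    c=capture(n); pickle.dump(c,open(f'f_{n}.pkl','wb')); save(c,f'pics/f_{n}.png')
    m=cv2.resize(c['image'],None,fx=4,fy=4,interpolation=cv2.INTER_CUBIC)
    P=np.array([RX,RY,0])+rz(RA)@np.array([0,.047,.01])
    off=proj(c,P)[0]*4-200; off=(int(max(0,off[0])),int(max(0,off[1])))
    m=m[off[1]:off[1]+400,off[0]:off[0]+400].copy(); r=m.copy()
    plate(m,c,P[0],P[1],P[2],RA,.02,(0,0,255),4,off); rackdraw(m,c,RX,RY,RA,(0,255,0),4,off)
    cv2.imwrite(f'pics/fz_{n}.png',np.hstack([r,m]))
E
```

```text
26.9833 [0.67755158 0.28252807 0.18817464] [ 0.65302763 -0.22999009  0.73526456] 0.5994219102337437
```

View pics/fz_wrist.png

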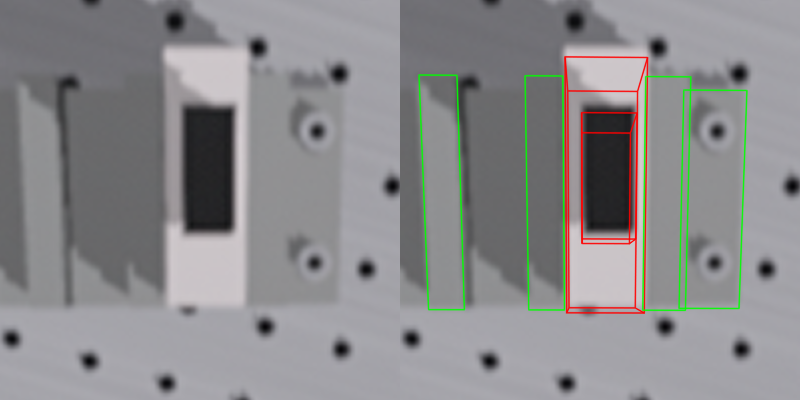

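View pics/fz_side.png

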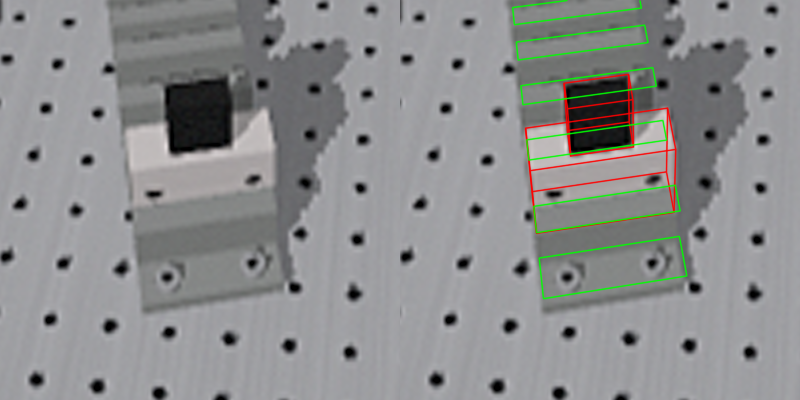

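View pics/f_scene.png

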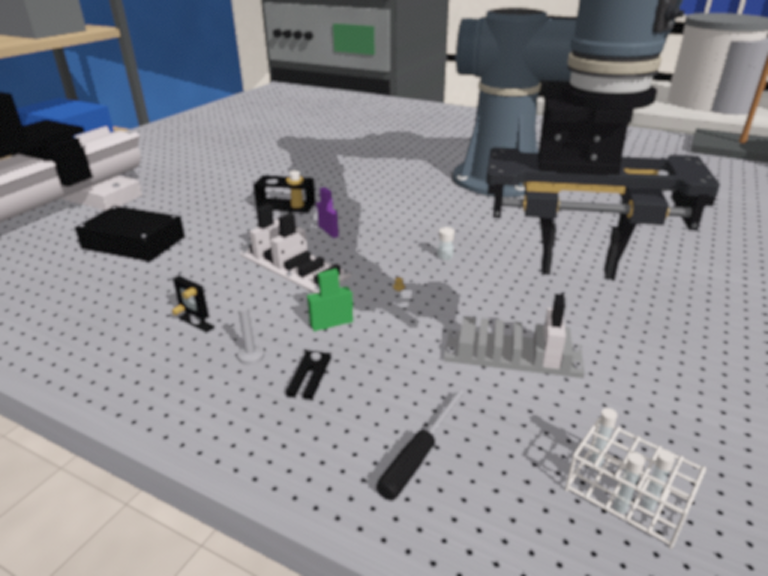

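```bash
python3 -c "
from rig import bot
print(bot.hand_in())"
```

```text
the job is handed in; nothing more can be done
None
```

The plate from the single bay is in the widest slot (22 mm), fully home and released, and the job was handed in at about 27 s; no verdict is reported.

- **Trying the slots:** I set the lower edge on slots 1 to 4 in order. Each one stopped it at mouth level, with 5–13 N of contact. Slot 4 was touched about 1.2 mm off its centre. Slot 5 let the plate go down freely until it met the floor at an estimated 24 mm below the mouth, with about 7 N. The camera overlays make it the 20 mm plate, which agrees with slots 1 to 4 refusing it.
- **Last pictures:** The plate stands upright in slot 5, within about 2 mm of the ideal pose in the wrist and side overlays. The other two plates look where they were in the stand, the bystanders look unmoved, and the gripper is open and well clear.
- **What did not go to plan:** Fast moves left the tool tilted by a degree or two. I worked most of this out, but the plate went in leaning about 1.2° across the slot.
- **Where the checks differed:** The rack position from the side and scene cameras differed by about 2 mm. I used the wrist camera's fit for the slots, and the contact heights agreed with it to about 0.1 mm.

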